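# Stack the parts tote and gather the finished sword parts

## Robot

A 7-joint arm with a two-finger parallel gripper is mounted at the origin on the work surface. World frame = base frame: x ahead of the robot, y to its left, z up, the work surface at z = 0. Lengths are in m, angles in rad, forces in N, time in s.
With the tool pointing down it reaches from about 0.425 to 0.95 m from the base axis. Payload 16.7 kg.
Tool frame: the origin (TCP) lies at the very end of the fingers, on their centre line; the grasp point (between the pads) lies 19 mm behind it (arm.grip_depth is the distance from the TCP to the grasp point, in m); y points along the fingers, x is the direction in which the jaws open and shut, and the axes are right-handed (so a half turn about y gives the same grasp; the last joint's range is limited). The gripper opens to 94 mm and grips with 3 to 60 N. Pads are 16 mm wide; open, the fingers measure 119 mm over their backs; the gripper's body (75 mm by 177 mm) begins 78 mm behind the grasp point.
Start: joints at [-1.347, 0.426, 0.074, 1.606, -0.034, 1.111, -0.067], TCP at [0.246, 0.629, 0.205] pointing down, gripper open.
Joint ranges: [-2.85, 2.85], [-0.5, 2.14], [-1.23, 1.37], [0.21, 2.46], [-1.02, 4.16], [0.16, 2.05], [-2.73, 2.73]. Speed limits (rad/s): [1.89, 1.89, 2.39, 2.39, 3.01, 3.01, 3.01].

## Interface

Orientations are given as a unit quaternion [w, x, y, z].
In Python, from rig import arm gives the robot as it stands.
- The arm moves only by the tool servo_tool, never from a script. Its argument "targets" is a list of rows, each an object with "fingers": the opening, from -1 (shut) to 1 (fully open); "translation": the shift along the tool's x, y, z in mm, a list of three; "turn": the turn about the tool's y in rad. A call has exactly 10 rows; each row is the pose to reach, as a shift and turn from the pose commanded when the call began, along the tool's axes at that moment; what a row does not reach only later rows make up. A row lasts 1/10 s, in which the tool goes at most 50 mm and 8.59 degrees, less where a joint would pass 70% of its speed; a pose out of reach is approached as far as the arm can. A call with a gripper value outside its range is refused whole. The fingers move at their own pace and stop on an object; the grip force is fixed at half the most. Time passes only in rows, so rows that repeat a pose let the fingers close, or fill a call up. It gives the time, the measured TCP pose, the force and the opening at its end, in the units of the state.
- arm.observe(): the state, without advancing time (a new reading comes with each control period).
- arm.grab_frame(name): name is "scene" or "top" or "wrist"; returns a dict with "frame" (384x512x3 uint8, blue, green, red), "depth" (384x512 float32, m along the optical axis (not along the pixel's ray), 0 where there is no reading), "fx", "fy", "cx", "cy" (pixels), "eye" and "attitude" of the camera in the world. Camera axes: x right, y down, z forward; pixel columns grow to the right and rows downward; lengths in m; the calibration is good to about 2 mm. A picture is of the moment at which its call begins.
- arm.close_job(): hands the job in, once; it reports no verdict.
The state is a dict: "clock": time; "joints": joint angles; "joint_velocities": joint speeds; "joint_efforts": joint torques, N m; "ee_pos": TCP position; "orientation": TCP orientation; "wrist_force": force on the tool from outside, world axes, zero at the start; "wrist_torque": the same for the moment, N m; "gripper_width": opening from 0.0 (shut) to 1.0 (fully open).
Only numpy, scipy, OpenCV 4.12 (cv2) and the standard library are available. Lean on these libraries where they do the work, as an engineer would, in place of code of your own. Each camera call takes 0.05 s, during which the arm holds its last target.

## Task

Stack the empty divided tote on the full tote, turned end for end from the way the full one faces (its blue end over the full one's grey end) so that its feet stand on the saddles and it does not nest down inside. Then, once it is stacked, gather the finished sword parts into it: the two shaped crossguards into the compartment at its blue end, the two turned pommels into the compartment at its grey end. Leave the unshaped pale blanks where they lie on the bench.

Things in the scene. Friction and masses are not known exactly. Their poses are not given: they have to be found in the camera images.
- full_tote: Lower tote: grey plastic, one blue end wall, a layer of wooden grips inside, no divider; 264 (x) x 172 (y) x 64 mm high, loose, 2.2 kg. Origin: centre of underside; x points to its blue end. Inside the long sides, 10 mm below the rim, saddles: a like tote turned 180 deg stands on them, centred, underside 54 mm above this one's, play 8 mm in x, 6 mm in y; not turned, it nests.
- tote_bar (a point): Empty tote, same shape (0.3-0.48 kg) plus a cross divider; starts facing as the full one does, within 0.3 rad. Point: middle of the divider's top bar, where to grip it: 12 mm thick (x), 120 long (y), 30 to 44 mm above the underside, point at 37; clear on both sides down to the floor. Axes: x to the tote's blue end, z up. Stacked, it is 91 mm above the full tote's underside.
- tote_blue_end (a point): Empty tote's blue end: middle of its rim's top, 130 mm along +x and 27 mm above tote_bar; same axes. Measured from tote_bar, the floor is 33 mm down and the rim 27 mm up; the blue-end compartment (crossguards) is x +6 to +112 mm, the grey-end one (pommels) x -6 to -112 mm, both y -54 to +54 mm at the floor; the walls lean outward.
- guard_a_mid (a point): Finished crossguard of a wooden play sword, oiled brown, lying flat: 90 mm long (y), 20 thick (z), a square boss 24 mm wide (x), 34 long, with a dark slot in its top, thinner arms, round knob ends 24 mm across; 50 g. Point: its centre. Grip across the boss, closing along its x. Parts, blanks, a cork sanding block and a tape roll lie between the totes, none over 40 mm high; taller things stand farther off.
- guard_b_mid (a point): The other finished crossguard, alike in every way to the first.
- pommel_a_mid (a point): Finished turned pommel, oiled brown wood: a round knob 38 mm across at half height, 40 mm high, standing on a 26 mm foot; 40 g. Point: its centre, 20 mm above its underside, at its widest. Grip from any side.
- pommel_b_mid (a point): The other turned pommel, alike in every way to the first.
- guard_blank_a_mid (a point): Crossguard blank, a look-alike to leave: pale raw wood, a plain square-ended bar 90 mm (y) x 26 mm (x) x 20 mm, with pencil lines and no slot. Point: its centre.
- guard_blank_b_mid (a point): Another such crossguard blank, to leave.
- pommel_blank_mid (a point): Pommel blank, a look-alike to leave: pale raw wood, a square block 38 x 38 x 40 mm with a pencil cross on top. Point: its centre.
There are look-alikes about, which are no part of the job. Leave any pink, turquoise or yellow look-alike of the part that bears guard_b_mid alone.

How it is judged:
By the outcome, as a careful person would: the job done as asked, in the order asked, and still so for the second after the job is handed in, with the robot touching nothing.
It also fails if it takes over 131 s, if anything falls off the work surface, if the arm or the gripper's body presses on something with over 40 N, if the wrist force passes 120 N, or if a joint passes its speed limit or range.

## Working session

There is one attempt and no reset: what is moved stays moved. The work goes in short steps, Python scripts to look and compute and a tool call to move; the robot and the scene stay as the last step left them, time stands still between calls to the robot, and variables do not carry over. Pictures are saved under pics/ and viewed, and the job is handed in when it is done.

Besides the shell and the picture viewer there is one more tool, called after "Request:" in YAML: its name, and indented under it one key for each argument. servo_tool: Moves the arm, as the interface text tells. Its arguments: {"type":"object","properties":{"targets":{"type":"array"}},"required":["targets"]}

```bash
mkdir -p pics; ls; cat > h.py <<'E'
import numpy as np, cv2, pickle
from scipy.spatial.transform import Rotation as R
def q2R(q): return R.from_quat([q[1],q[2],q[3],q[0]]).as_matrix()
def shot(arm,name,tag):
    f=arm.grab_frame(name); pickle.dump(f,open(f'pics/{tag}.pkl','wb')); cv2.imwrite(f'pics/{tag}.png',f['frame']); return f
def load(tag): return pickle.load(open(f'pics/{tag}.pkl','rb'))
def att(f):
    a=np.array(f['attitude']); return a if a.shape==(3,3) else q2R(a)
def pw(f,u,v,z=None):
    r=np.array([(u-f['cx'])/f['fx'],(v-f['cy'])/f['fy'],1.]); A=att(f); e=np.array(f['eye'])
    if z is None:
        d=f['depth'][int(round(v)),int(round(u))]; return e+A@(r*d)
    w=A@r; return e+w*(z-e[2])/w[2]
def cloud(f):
    v,u=np.mgrid[0:f['depth'].shape[0],0:f['depth'].shape[1]]
    r=np.stack([(u-f['cx'])/f['fx'],(v-f['cy'])/f['fy'],np.ones(u.shape)],-1)*f['depth'][...,None]
    P=r@att(f).T+np.array(f['eye']); P[f['depth']==0]=np.nan; return P
def crop(tag,x0,y0,x1,y1,s,out):
    im=load(tag)['frame'][y0:y1,x0:x1]; cv2.imwrite(f'pics/{out}.png',cv2.resize(im,None,fx=s,fy=s,interpolation=cv2.INTER_CUBIC))
E
python3 - <<'E'
from rig import arm
from h import *
o=arm.observe(); print(o)
print(q2R(o['orientation']).round(3))
for n in ['scene','top','wrist']:
    f=shot(arm,n,n+'0'); print(n,f['fx'],f['eye'],f['attitude'])
E
```

```text
pics
{'clock': 0.0, 'joints': array([-1.34749932,  0.42668378,  0.07384354,  1.6066086 , -0.03409541,
        1.11079334, -0.0670505 ]), 'joint_velocities': array([ 0.00014958,  0.00036361,  0.00051767,  0.00074282, -0.00072747,
        0.00091796,  0.00117143]), 'joint_efforts': array([-6.81286001e-04, -9.35803986e+01,  3.66628021e+00, -4.54201663e+01,
       -4.90906939e-02,  1.98317261e-02,  1.00246989e-04]), 'ee_pos': array([0.24571669, 0.62821972, 0.20480686]), 'orientation': array([-0.58372284,  0.5842654 ,  0.39834447, -0.39902791]), 'wrist_force': array([-0.06279792, -0.45992901, -0.59883773]), 'wrist_torque': array([0.04004009, 0.01505622, 0.02415442]), 'gripper_width': 1.001694164979379}
[[ 0.364 -0.    -0.931]
 [ 0.931 -0.001  0.364]
 [-0.001 -1.    -0.   ]]
scene 482.62662086536767 [1.08100231 0.81933938 0.82060855] [-0.14157964  0.26345695  0.85311182 -0.42748784]
top 426.4995188743767 [ 0.24378238 -0.02048355  1.31183059] [ 0.0706432  -0.7012818   0.70612437 -0.06783613]
wrist 328.9465969033138 [0.17479087 0.65647426 0.38348367] [0.10879464 0.81886608 0.55880591 0.07319851]
```

View pics/top0.png

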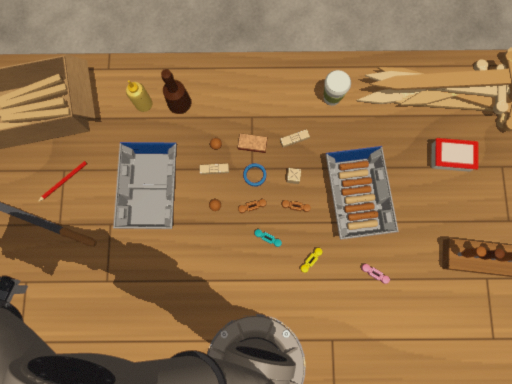

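View pics/scene0.png

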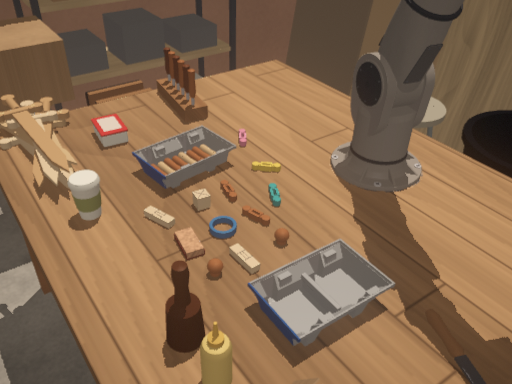

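View pics/wrist0.png

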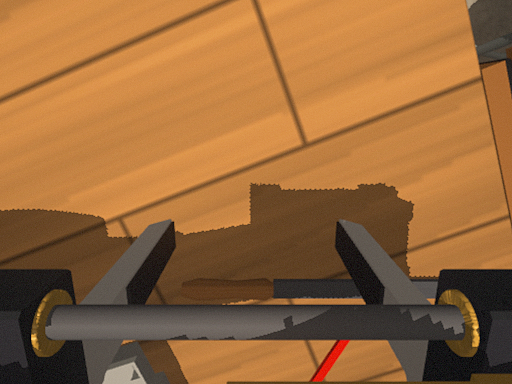

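The top view shows the empty tote at about (147,185) with its blue end up, and the full tote at about (361,192) with its blue end up. The brown pommels are at (215,143) and (215,204), the brown guards at (252,206) and (296,206). The pale blanks, cork and tape lie between the totes. The coloured look-alikes are below at (268,238), (312,259) and (376,273).

```bash
python3 - <<'E'
from h import *
crop('top0',100,130,230,240,6,'cA'); crop('top0',190,125,320,225,6,'cB'); crop('top0',315,135,405,245,5,'cC')
f=load('top0')
P=cloud(f)
for n,(u,v) in dict(pA=(215,143),pB=(215,204),g1=(252,206),g2=(296,206),bar=(147,187),full=(361,192),tbl=(200,250)).items(): print(n,P[v,u].round(4))
print('px size',1.3/f['fx'])
# rims
for n,(x0,y0,x1,y1) in dict(E=(108,136,182,234),F=(318,142,402,244)).items():
    Q=P[y0:y1,x0:x1].reshape(-1,3); Q=Q[(Q[:,2]>0.054)&(Q[:,2]<0.075)]
    r=cv2.minAreaRect((Q[:,:2]*1000).astype(np.float32)); print(n,len(Q),Q[:,2].max(),r)
E
```

```text
pA [0.665  0.1211 0.0397]
pB [0.4721 0.1187 0.038 ]
g1 [0.4708 0.0071 0.0054]
g2 [ 0.4692 -0.1294  0.0088]
bar [0.5256 0.3266 0.0419]
full [ 0.5097 -0.3303  0.0197]
tbl [ 0.3365  0.1673 -0.0039]
px size 0.0030480690891070117
E 911 0.07048877350540894 ((530.60693359375, 327.85711669921875), (174.21376037597656, 266.0654296875), 89.10405731201172)
F 881 0.07059716753311607 ((504.60418701171875, -321.0813903808594), (266.5149230957031, 174.9783477783203), 7.167541027069092)
```

View pics/cA.png

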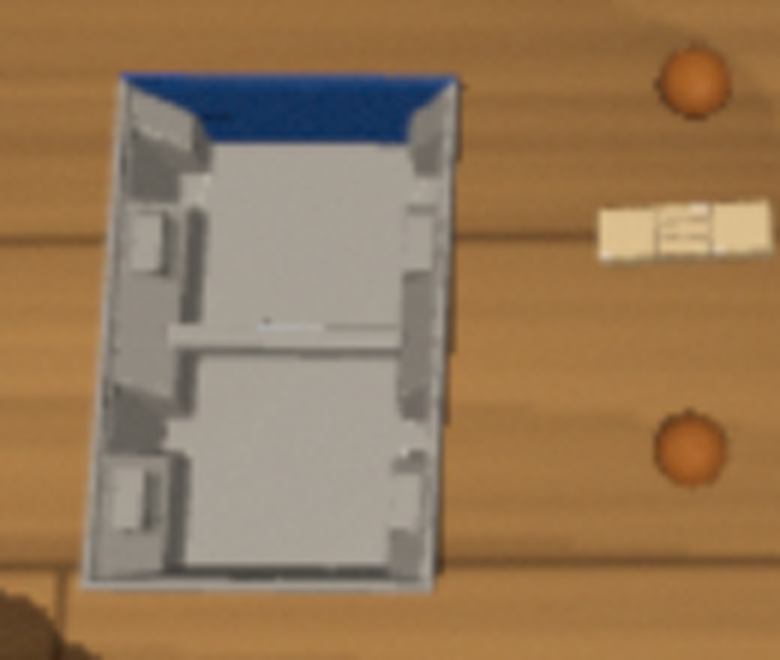

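View pics/cB.png

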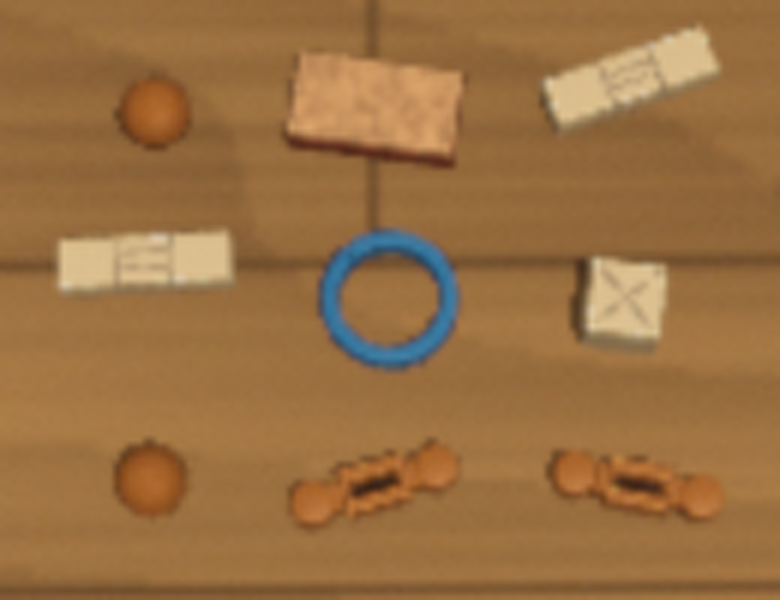

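View pics/cC.png

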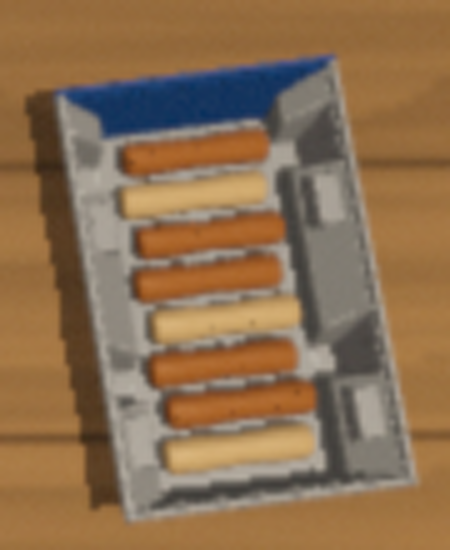

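```bash
cat >> h.py <<'E'
def cp(f,x0,y0,s,X,Y,z): return pw(f,x0+(X+.5)/s-.5,y0+(Y+.5)/s-.5,z)
def fit(c,L=264,W=172):
    # c: blue-left(+y), blue-right, grey-right, grey-left
    M=np.array([[L/2,W/2],[L/2,-W/2],[-L/2,-W/2],[-L/2,W/2]])/1000
    c=np.array(c)[:,:2]; m=c.mean(0); d=c-m
    a=np.arctan2((M[:,0]*d[:,1]-M[:,1]*d[:,0]).sum(),(M*d).sum())
    Rm=np.array([[np.cos(a),-np.sin(a)],[np.sin(a),np.cos(a)]]); return m,a,np.abs(d-M@Rm.T).max()
E
python3 - <<'E'
from h import *
f=load('top0')
E=[cp(f,100,130,6,X,Y,.064) for X,Y in [(122,76),(457,76),(434,590),(84,587)]]
F=[cp(f,315,135,5,X,Y,.064) for X,Y in [(57,92),(336,57),(415,483),(130,521)]]
print(fit(E),fit(F))
for n,p in dict(barL=(170,335),barR=(402,335)).items(): print(n,cp(f,100,130,6,*p,.042).round(4))
for n,p,z in [('pA',(154,112),.02),('pB',(151,480),.02),('g1a',(315,502),.012),('g1b',(437,467),.012),('g1',(375,484),.02),('g2a',(575,473),.012),('g2b',(700,496),.012),('g2',(637,485),.02),
  ('blank',(146,261),.02),('tape',(390,298),.02),('pblank',(625,300),.04)]: print(n,cp(f,190,125,6,*p,z).round(4))
E
```

```text
(array([0.52961743, 0.32596188]), np.float64(-0.012227603778781881), np.float64(0.0009577697375221239)) (array([ 0.50248567, -0.32090678]), np.float64(0.12111073667341893), np.float64(0.001649155936313318))
barL [0.5309 0.3851 0.042 ]
barR [0.5301 0.2669 0.042 ]
pA [0.6707 0.1225 0.02  ]
pB [0.4735 0.1214 0.02  ]
g1a [0.4628 0.0376 0.012 ]
g1b [ 0.4807 -0.0254  0.012 ]
g1 [0.4706 0.0065 0.02  ]
g2a [ 0.477  -0.0965  0.012 ]
g2b [ 0.4645 -0.1607  0.012 ]
g2 [ 0.4691 -0.1277  0.02  ]
blank [0.5895 0.1256 0.02  ]
tape [ 0.5687 -0.0016  0.02  ]
pblank [ 0.5617 -0.1221  0.04  ]
```

```bash
cat >> h.py <<'E'
def plan(arm,pos,yaw):
    o=arm.observe(); Rm=q2R(o['orientation']); y0=np.arctan2(Rm[1,0],Rm[0,0])
    d=Rm.T@(np.array(pos)-o['ee_pos'])*1000
    t=-(yaw-y0); t=(t+np.pi)%(2*np.pi)-np.pi
    print('t',round(o['clock'],2),'pos',o['ee_pos'].round(4),'yaw',round(y0,4),'ydown',Rm[:,1].round(3),'F',np.array(o['wrist_force']).round(1),'w',round(o['gripper_width'],3),'q',o['joints'].round(2)); print('MOVE',d.round(1),'turn',round(t,4),'(alt',round(t-np.sign(t)*np.pi,4),')')
E
python3 - <<'E'
from rig import arm
from h import *
plan(arm,[.5305,.326,.19],-.012)
f=load('top0')
print(pw(f,175,75,.15),pw(f,178,110,.0),pw(f,140,108,0),pw(f,337,100,0))
E
```

```text
t 0.15 pos [0.2458 0.6283 0.2049] yaw 1.1979 ydown [-0.    -0.001 -1.   ] F [-0.3  0.3  0.5] w 1.001 q [-1.35  0.43  0.07  1.61 -0.03  1.11 -0.07]
MOVE [-177.8   15.1 -375.3] turn 1.2099 (alt -1.9317 )
[0.83882976 0.2296558  0.15      ] [0.79191608 0.24815612 0.        ] [0.7999113  0.37289522 0.        ] [ 0.82239187 -0.2726549   0.        ]
```

Request:
servo_tool:
  targets:
    - {"fingers": 0, "translation": [-10, 1, -20], "turn": 0.1}
    - {"fingers": 0, "translation": [-28, 2, -60], "turn": 0.25}
    - {"fingers": 0, "translation": [-48, 4, -102], "turn": 0.4}
    - {"fingers": 0, "translation": [-70, 6, -146], "turn": 0.54}
    - {"fingers": 0, "translation": [-90, 8, -190], "turn": 0.68}
    - {"fingers": 0, "translation": [-111, 9, -234], "turn": 0.82}
    - {"fingers": 0, "translation": [-132, 11, -278], "turn": 0.95}
    - {"fingers": 0, "translation": [-151, 13, -318], "turn": 1.08}
    - {"fingers": 0, "translation": [-167, 14, -352], "turn": 1.17}
    - {"fingers": 0, "translation": [-178, 15, -375], "turn": 1.21}

```text
clock: 1.15
ee_pos: [0.532, 0.3235, 0.1904]
orientation: [-0.707, 0.707, -0.006, 0.007]
wrist_force: [-0.1, 0.5, 0.1]
gripper_width: 0.497
```

```bash
python3 - <<'E'
from rig import arm
from h import *
plan(arm,[.5305,.326,.018],-.012)
f=shot(arm,'wrist','w1'); 
E
```

```text
t 1.15 pos [0.532  0.3235 0.1904] yaw -0.0182 ydown [ 0.    -0.001 -1.   ] F [-0.1  0.5  0.1] w 0.497 q [-0.99  0.38  0.44  1.76 -0.18  1.04 -0.5 ]
MOVE [ -1.6 172.4   2.6] turn -0.0062 (alt 3.1354 )
```

View pics/w1.png

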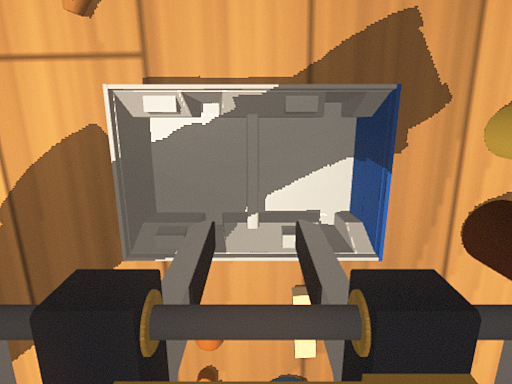

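The wrist view shows the bar running vertically at u≈247–258, from v≈113 to 228, with the blue end to the right.

```bash
python3 - <<'E'
from h import *
f=load('w1'); print(f['eye'],att(f).round(3))
for p in [(252.5,118),(252.5,170),(252.5,205)]: print(pw(f,*p,.044).round(4))
c=[(401,84),(384,260),(123,262),(104,86)]
print(fit([pw(f,*p,.064) for p in c]))
E
```

```text
[0.53253874 0.39956402 0.36899385] [[ 1.    -0.018 -0.005]
 [-0.019 -0.965 -0.261]
 [ 0.     0.261 -0.965]]
[0.53  0.383 0.044]
[0.5289 0.3317 0.044 ]
[0.5282 0.2947 0.044 ]
(array([0.52939896, 0.32688626]), np.float64(-0.012389975287399489), np.float64(0.0014188945620269011))
```

Request:
servo_tool:
  targets:
    - {"fingers": 0, "translation": [-1, 12, 0], "turn": 0}
    - {"fingers": 0, "translation": [-1, 35, 0], "turn": 0}
    - {"fingers": 0, "translation": [-1, 60, 0], "turn": 0}
    - {"fingers": 0, "translation": [-1, 80, 0], "turn": 0}
    - {"fingers": 0, "translation": [-1, 95, 0], "turn": 0}
    - {"fingers": 0, "translation": [-1, 110, 0], "turn": 0}
    - {"fingers": 0, "translation": [-1, 122, 0], "turn": 0}
    - {"fingers": 0, "translation": [-1, 130, 0], "turn": 0}
    - {"fingers": 0, "translation": [-1, 130, 0], "turn": 0}
    - {"fingers": 0, "translation": [-1, 130, 0], "turn": 0}

```text
clock: 2.2
ee_pos: [0.5295, 0.3263, 0.0608]
orientation: [0.707, -0.707, 0.004, -0.004]
wrist_force: [-0.3, 0.0, -0.2]
gripper_width: 0.501
```

```bash
python3 - <<'E'
from rig import arm
from h import *
plan(arm,[.5295,.3265,.018],-.012)
E
```

```text
t 2.2 pos [0.5295 0.3263 0.0608] yaw -0.0122 ydown [ 0.  0. -1.] F [-0.3  0.  -0.2] w 0.501 q [-0.94  0.53  0.38  1.86 -0.26  0.8  -0.44]
MOVE [-0.  42.8  0.2] turn -0.0002 (alt 3.1414 )
```

Request:
servo_tool:
  targets:
    - {"fingers": 0, "translation": [0, 10, 0], "turn": 0}
    - {"fingers": 0, "translation": [0, 25, 0], "turn": 0}
    - {"fingers": 0, "translation": [0, 37, 0], "turn": 0}
    - {"fingers": 0, "translation": [0, 42, 0], "turn": 0}
    - {"fingers": 0, "translation": [0, 42, 0], "turn": 0}
    - {"fingers": -1, "translation": [0, 42, 0], "turn": 0}
    - {"fingers": -1, "translation": [0, 42, 0], "turn": 0}
    - {"fingers": -1, "translation": [0, 42, 0], "turn": 0}
    - {"fingers": -1, "translation": [0, 42, 0], "turn": 0}
    - {"fingers": -1, "translation": [0, 42, 0], "turn": 0}

```text
clock: 3.2
ee_pos: [0.5294, 0.3263, 0.0187]
orientation: [0.707, -0.707, 0.004, -0.004]
wrist_force: [-1.2, 0.8, 1.5]
gripper_width: 0.126
```

Request:
servo_tool:
  targets:
    - {"fingers": -1, "translation": [0, 0, 0], "turn": 0}
    - {"fingers": -1, "translation": [0, -3, 0], "turn": 0}
    - {"fingers": -1, "translation": [0, -8, 0], "turn": 0}
    - {"fingers": -1, "translation": [0, -16, 0], "turn": 0}
    - {"fingers": -1, "translation": [0, -28, 0], "turn": 0}
    - {"fingers": -1, "translation": [0, -44, 0], "turn": 0}
    - {"fingers": -1, "translation": [0, -62, 0], "turn": 0}
    - {"fingers": -1, "translation": [0, -80, 0], "turn": 0}
    - {"fingers": -1, "translation": [0, -95, 0], "turn": 0}
    - {"fingers": -1, "translation": [0, -105, 0], "turn": 0}

```text
clock: 4.2
ee_pos: [0.5297, 0.3265, 0.1255]
orientation: [0.708, -0.707, 0.004, -0.005]
wrist_force: [0.4, 0.6, -3.7]
gripper_width: 0.123
```

```bash
python3 - <<'E'
from rig import arm
from h import *
a=.1211
plan(arm,[.5025,-.321,.17],a-np.pi)
shot(arm,'scene','s2')
E
```

```text
t 4.2 pos [0.5297 0.3265 0.1255] yaw -0.0121 ydown [ 0.001  0.001 -1.   ] F [ 0.4  0.6 -3.7] w 0.123 q [-0.97  0.45  0.41  1.82 -0.22  0.92 -0.47]
MOVE [ -19.3  -45.3 -647.7] turn 3.0084 (alt -0.1332 )
```

View pics/s2.png

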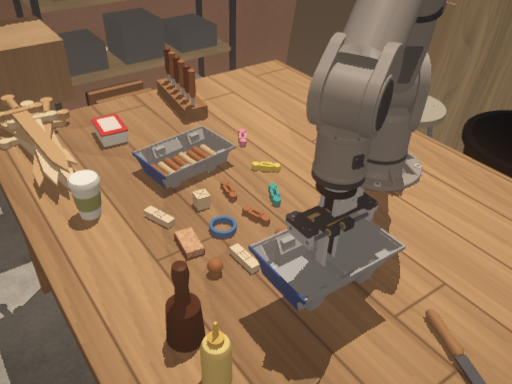

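Request:
servo_tool:
  targets:
    - {"fingers": -1, "translation": [0, -5, -5], "turn": 0.03}
    - {"fingers": -1, "translation": [0, -12, -16], "turn": 0.09}
    - {"fingers": -1, "translation": [-1, -20, -34], "turn": 0.18}
    - {"fingers": -1, "translation": [-2, -28, -57], "turn": 0.29}
    - {"fingers": -1, "translation": [-3, -36, -82], "turn": 0.41}
    - {"fingers": -1, "translation": [-4, -42, -108], "turn": 0.53}
    - {"fingers": -1, "translation": [-4, -45, -135], "turn": 0.65}
    - {"fingers": -1, "translation": [-5, -45, -162], "turn": 0.77}
    - {"fingers": -1, "translation": [-6, -45, -189], "turn": 0.89}
    - {"fingers": -1, "translation": [-6, -45, -216], "turn": 1.01}

```text
clock: 5.25
ee_pos: [0.5199, 0.1088, 0.1681]
orientation: [-0.615, 0.616, -0.348, 0.348]
wrist_force: [-0.3, 0.6, -3.1]
gripper_width: 0.124
```

```bash
python3 - <<'E'
from rig import arm
from h import *
a=.1211
plan(arm,[.5025,-.321,.17],a-np.pi)
E
```

```text
t 5.25 pos [0.5199 0.1088 0.1681] yaw -1.0288 ydown [-0.001 -0.    -1.   ] F [-0.3  0.6 -3.1] w 0.124 q [-0.95  0.29  0.74  2.   -0.24  0.95 -1.11]
MOVE [ 359.2   -1.8 -236.6] turn 1.9917 (alt -1.1499 )
```

Request:
servo_tool:
  targets:
    - {"fingers": -1, "translation": [17, 0, -11], "turn": 0.1}
    - {"fingers": -1, "translation": [35, 0, -23], "turn": 0.2}
    - {"fingers": -1, "translation": [53, 0, -35], "turn": 0.3}
    - {"fingers": -1, "translation": [71, 0, -47], "turn": 0.4}
    - {"fingers": -1, "translation": [89, 0, -59], "turn": 0.5}
    - {"fingers": -1, "translation": [107, 0, -71], "turn": 0.6}
    - {"fingers": -1, "translation": [125, 0, -83], "turn": 0.7}
    - {"fingers": -1, "translation": [143, 0, -95], "turn": 0.8}
    - {"fingers": -1, "translation": [161, -1, -107], "turn": 0.9}
    - {"fingers": -1, "translation": [180, -1, -118], "turn": 1.0}

```text
clock: 6.25
ee_pos: [0.5131, -0.1058, 0.1692]
orientation: [0.374, -0.374, 0.6, -0.6]
wrist_force: [0.2, 0.2, -4.0]
gripper_width: 0.126
```

```bash
python3 - <<'E'
from rig import arm
from h import *
a=.1211
plan(arm,[.5025,-.321,.17],a-np.pi)
E
```

```text
t 6.25 pos [ 0.5131 -0.1058  0.1692] yaw -2.0279 ydown [-0.001  0.    -1.   ] F [ 0.2  0.2 -4. ] w 0.126 q [-0.75  0.35  1.02  2.02 -0.36  0.97 -1.57]
MOVE [197.8  -0.8  85.5] turn 0.9926 (alt -2.149 )
```

Request:
servo_tool:
  targets:
    - {"fingers": -1, "translation": [22, 0, 10], "turn": 0.11}
    - {"fingers": -1, "translation": [44, 0, 19], "turn": 0.23}
    - {"fingers": -1, "translation": [67, 0, 29], "turn": 0.35}
    - {"fingers": -1, "translation": [90, 0, 39], "turn": 0.47}
    - {"fingers": -1, "translation": [113, 0, 49], "turn": 0.59}
    - {"fingers": -1, "translation": [136, 0, 59], "turn": 0.71}
    - {"fingers": -1, "translation": [158, 0, 68], "turn": 0.82}
    - {"fingers": -1, "translation": [177, 0, 77], "turn": 0.91}
    - {"fingers": -1, "translation": [191, 0, 82], "turn": 0.97}
    - {"fingers": -1, "translation": [198, 0, 85], "turn": 0.993}

```text
clock: 7.25
ee_pos: [0.5031, -0.3213, 0.1692]
orientation: [-0.043, 0.044, -0.706, 0.706]
wrist_force: [0.8, -0.1, -3.0]
gripper_width: 0.123
```

```bash
python3 - <<'E'
from rig import arm
from h import *
a=.1211
for n in ['top','wrist','scene']: shot(arm,n,n+'3')
plan(arm,[.5025,-.321,.072],a-np.pi)
E
```

```text
t 7.4 pos [ 0.5038 -0.3198  0.1693] yaw -3.0142 ydown [-0.  0. -1.] F [-0.3  0.1 -3.5] w 0.125 q [-0.36  0.6   1.16  1.87 -0.62  1.1  -1.97]
MOVE [ 1.4 97.3  1. ] turn 0.0063 (alt -3.1353 )
```

View pics/top3.png

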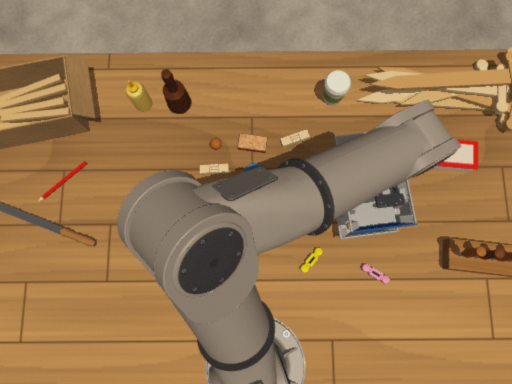

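View pics/wrist3.png

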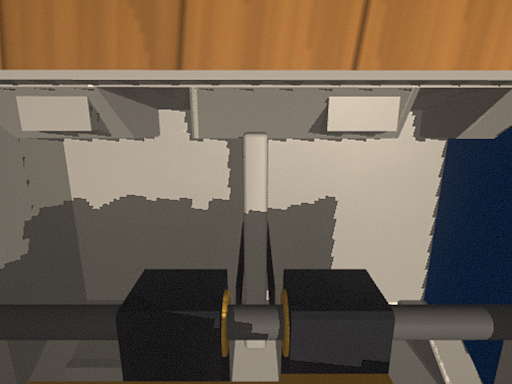

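View pics/scene3.png

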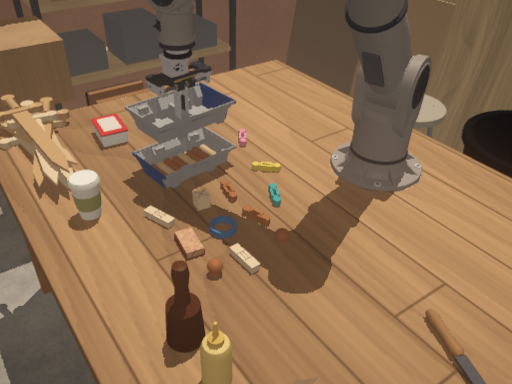

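Top view: the arm covers most of it, but the tote hangs over the full one with its blue end toward the robot at about (370,230). The scene view shows the blue end on the opposite side from the full tote's. I'll cross-check the full tote's pose with the scene camera.

```bash
python3 - <<'E'
from h import *
crop('scene0',125,120,245,190,6,'cD')
E
```

```text
(no output)
```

View pics/cD.png

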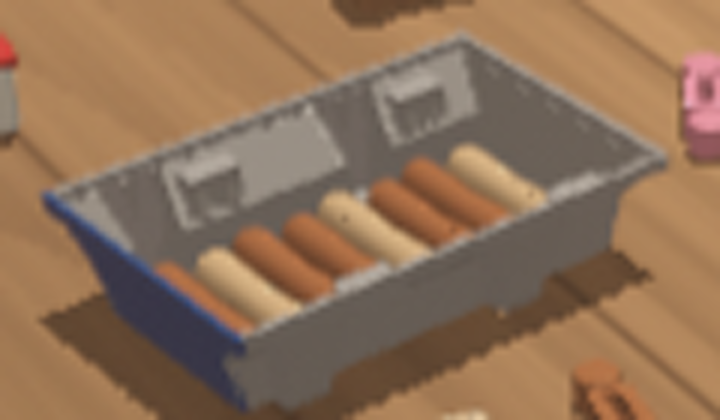

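```bash
python3 - <<'E'
from h import *
f=load('scene0')
print(fit([cp(f,125,120,6,X,Y,.064) for X,Y in [(245,343),(44,196),(463,34),(667,157)]]))
from rig import arm
plan(arm,[.5025,-.321,.075],.1211-np.pi)
E
```

```text
(array([ 0.50027495, -0.31889785]), np.float64(0.12652576723434544), np.float64(0.0019115984970654587))
t 7.4 pos [ 0.5038 -0.3198  0.1693] yaw -3.0142 ydown [-0.  0. -1.] F [-0.3  0.1 -3.5] w 0.125 q [-0.36  0.6   1.16  1.87 -0.62  1.1  -1.97]
MOVE [ 1.4 94.3  1. ] turn 0.0063 (alt -3.1353 )
```

Request:
servo_tool:
  targets:
    - {"fingers": -1, "translation": [1, 6, 0], "turn": 0.003}
    - {"fingers": -1, "translation": [1, 18, 0], "turn": 0.003}
    - {"fingers": -1, "translation": [1, 32, 0], "turn": 0.003}
    - {"fingers": -1, "translation": [1, 46, 0], "turn": 0.003}
    - {"fingers": -1, "translation": [1, 58, 0], "turn": 0.003}
    - {"fingers": -1, "translation": [1, 68, 0], "turn": 0.003}
    - {"fingers": -1, "translation": [1, 76, 0], "turn": 0.003}
    - {"fingers": -1, "translation": [1, 81, 0], "turn": 0.003}
    - {"fingers": -1, "translation": [1, 83, 0], "turn": 0.003}
    - {"fingers": -1, "translation": [1, 83, 0], "turn": 0.003}

```text
clock: 8.4
ee_pos: [0.5031, -0.3203, 0.0865]
orientation: [-0.044, 0.044, -0.706, 0.706]
wrist_force: [-0.6, 0.0, -2.7]
gripper_width: 0.126
```

```bash
python3 - <<'E'
from rig import arm
from h import *
plan(arm,[.5015,-.320,.072],.1235-np.pi)
shot(arm,'scene','s4'); crop('s4',115,70,255,190,5,'s4c')
E
```

```text
t 8.4 pos [ 0.5031 -0.3203  0.0865] yaw -3.0181 ydown [ 0. -0. -1.] F [-0.6  0.  -2.7] w 0.126 q [-0.28  0.69  1.05  1.93 -0.73  0.97 -1.9 ]
MOVE [ 1.5 14.5 -0.5] turn -0.0 (alt 3.1416 )
```

View pics/s4c.png

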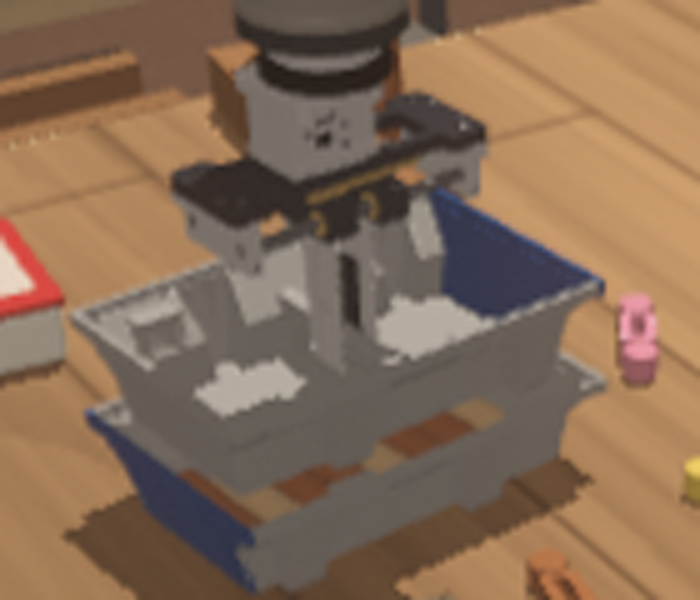

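The empty tote hangs aligned over the full one, with its blue end on the opposite side. I'll lower it gently.

Request:
servo_tool:
  targets:
    - {"fingers": -1, "translation": [1, 2, 0], "turn": 0}
    - {"fingers": -1, "translation": [1, 4, 0], "turn": 0}
    - {"fingers": -1, "translation": [1, 6, 0], "turn": 0}
    - {"fingers": -1, "translation": [1, 8, 0], "turn": 0}
    - {"fingers": -1, "translation": [1, 9, 0], "turn": 0}
    - {"fingers": -1, "translation": [1, 10, 0], "turn": 0}
    - {"fingers": -1, "translation": [1, 11, 0], "turn": 0}
    - {"fingers": -1, "translation": [1, 12, 0], "turn": 0}
    - {"fingers": -1, "translation": [1, 12, 0], "turn": 0}
    - {"fingers": -1, "translation": [1, 12, 0], "turn": 0}

```text
clock: 9.45
ee_pos: [0.502, -0.3203, 0.0745]
orientation: [-0.044, 0.044, -0.706, 0.706]
wrist_force: [-0.4, -0.4, -2.7]
gripper_width: 0.128
```

```bash
python3 - <<'E'
from rig import arm
from h import *
plan(arm,[.5015,-.320,.072],.1235-np.pi)
E
```

```text
t 9.45 pos [ 0.502  -0.3203  0.0745] yaw -3.0181 ydown [-0. -0. -1.] F [-0.4 -0.4 -2.7] w 0.128 q [-0.27  0.7   1.03  1.94 -0.75  0.95 -1.88]
MOVE [ 0.5  2.5 -0.4] turn -0.0 (alt 3.1416 )
```

Still hanging, about 2 mm above where I expect contact. Lowering another 3.5 mm.

Request:
servo_tool:
  targets:
    - {"fingers": -1, "translation": [0, 1, 0], "turn": 0}
    - {"fingers": -1, "translation": [0, 1, 0], "turn": 0}
    - {"fingers": -1, "translation": [0, 2, 0], "turn": 0}
    - {"fingers": -1, "translation": [0, 2, 0], "turn": 0}
    - {"fingers": -1, "translation": [0, 2.5, 0], "turn": 0}
    - {"fingers": -1, "translation": [0, 3, 0], "turn": 0}
    - {"fingers": -1, "translation": [0, 3, 0], "turn": 0}
    - {"fingers": -1, "translation": [0, 3, 0], "turn": 0}
    - {"fingers": -1, "translation": [0, 3, 0], "turn": 0}
    - {"fingers": -1, "translation": [0, 3, 0], "turn": 0}

```text
clock: 10.45
ee_pos: [0.5021, -0.3204, 0.0726]
orientation: [0.044, -0.043, 0.706, -0.705]
wrist_force: [-6.2, 6.8, 24.0]
gripper_width: 0.123
```

```bash
python3 - <<'E'
from rig import arm
from h import *
plan(arm,[.5015,-.320,.072],.1235-np.pi)
shot(arm,'scene','s5'); crop('s5',115,70,255,190,5,'s5c')
E
```

```text
t 10.45 pos [ 0.5021 -0.3204  0.0726] yaw -3.0183 ydown [ 0.001  0.001 -1.   ] F [-6.2  6.8 24. ] w 0.123 q [-0.26  0.7   1.03  1.94 -0.75  0.94 -1.88]
MOVE [ 0.5  0.6 -0.4] turn -0.0002 (alt 3.1414 )
```

View pics/s5c.png

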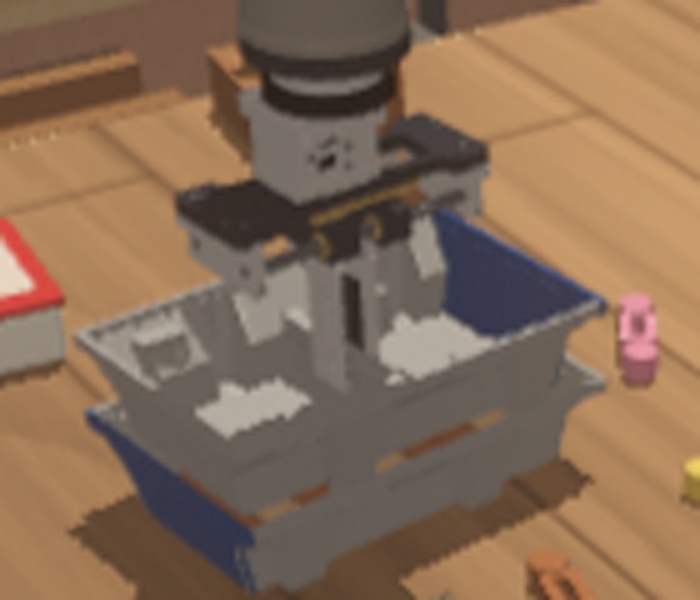

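Contact came at TCP z 0.0726, matching the stacked height (expected 0.0727). I'll ease off 1 mm, then release.

Request:
servo_tool:
  targets:
    - {"fingers": -1, "translation": [0, -0.5, 0], "turn": 0}
    - {"fingers": -1, "translation": [0, -1, 0], "turn": 0}
    - {"fingers": -0.6, "translation": [0, -1, 0], "turn": 0}
    - {"fingers": -0.4, "translation": [0, -1, 0], "turn": 0}
    - {"fingers": -0.2, "translation": [0, -1, 0], "turn": 0}
    - {"fingers": -0.2, "translation": [0, -1, 0], "turn": 0}
    - {"fingers": -0.2, "translation": [0, -1, 0], "turn": 0}
    - {"fingers": -0.2, "translation": [0, -5, 0], "turn": 0}
    - {"fingers": -0.2, "translation": [0, -15, 0], "turn": 0}
    - {"fingers": -0.2, "translation": [0, -30, 0], "turn": 0}

```text
clock: 11.5
ee_pos: [0.5017, -0.3203, 0.1022]
orientation: [0.043, -0.044, 0.706, -0.706]
wrist_force: [-0.0, -0.5, 0.0]
gripper_width: 0.402
```

Request:
servo_tool:
  targets:
    - {"fingers": -0.2, "translation": [0, -20, 0], "turn": 0}
    - {"fingers": -0.2, "translation": [0, -45, 0], "turn": 0}
    - {"fingers": -0.2, "translation": [0, -70, 0], "turn": 0}
    - {"fingers": -0.2, "translation": [0, -95, 0], "turn": 0}
    - {"fingers": -0.2, "translation": [0, -120, 0], "turn": 0}
    - {"fingers": -0.2, "translation": [0, -135, 0], "turn": 0}
    - {"fingers": -0.2, "translation": [0, -140, 0], "turn": 0}
    - {"fingers": 0, "translation": [0, -140, 0], "turn": 0}
    - {"fingers": 0, "translation": [0, -140, 0], "turn": 0}
    - {"fingers": 0, "translation": [0, -140, 0], "turn": 0}

```text
clock: 12.5
ee_pos: [0.5017, -0.32, 0.2406]
orientation: [0.043, -0.044, 0.706, -0.706]
wrist_force: [-0.1, 0.4, -0.5]
gripper_width: 0.5
```

```bash
python3 - <<'E'
from rig import arm
from h import *
plan(arm,[.4698,-.128,.2],1.38-np.pi)
for n in ['scene','wrist','top']: shot(arm,n,n+'6')
crop('scene6',115,70,255,190,5,'s6c')
P=cloud(load('scene6'))
E
```

```text
t 12.5 pos [ 0.5017 -0.32    0.2406] yaw -3.0181 ydown [-0.001  0.    -1.   ] F [-0.1  0.4 -0.5] w 0.5 q [-0.42  0.54  1.25  1.79 -0.54  1.22 -2.03]
MOVE [   8.    40.7 -194.4] turn -1.2565 (alt 1.8851 )
```

View pics/s6c.png

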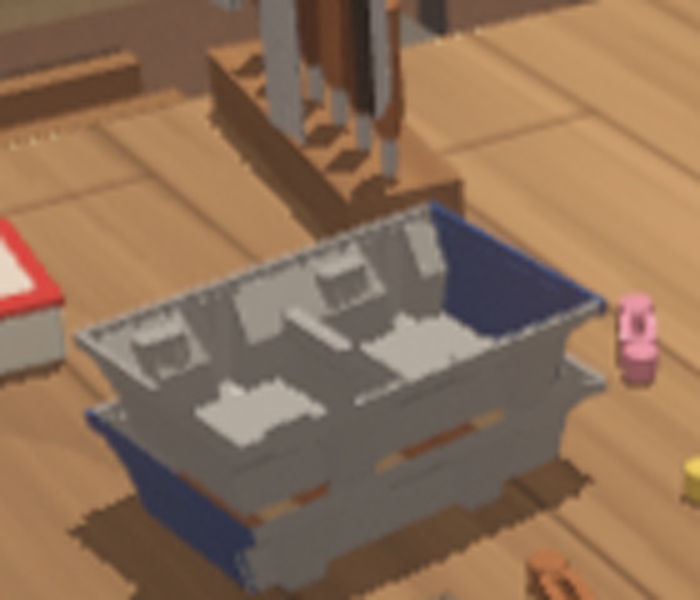

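View pics/wrist6.png

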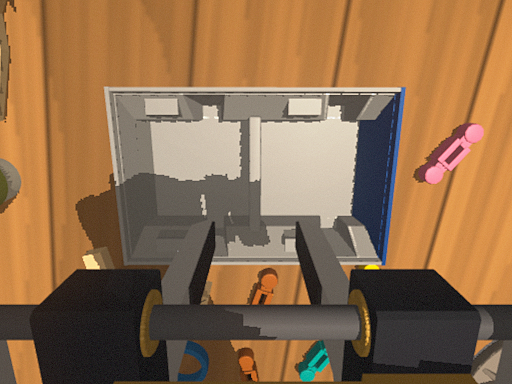

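View pics/top6.png

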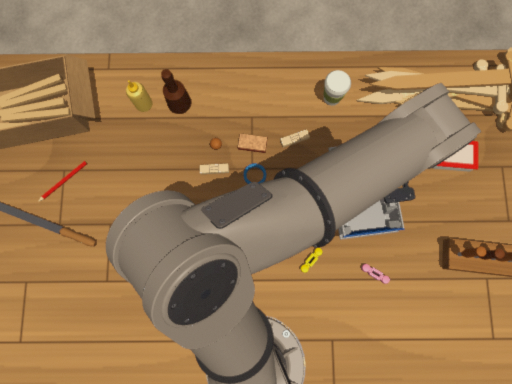

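Stack looks level and seated with the blue end reversed. In the wrist view its rim corners are at (404,89), (383,263), (127,265) and (106,89). Next is the guard beside it, untwisting the wrist on the way.

Request:
servo_tool:
  targets:
    - {"fingers": 0, "translation": [0, 1, -6], "turn": -0.08}
    - {"fingers": 0, "translation": [1, 4, -22], "turn": -0.22}
    - {"fingers": 0, "translation": [2, 8, -46], "turn": -0.37}
    - {"fingers": 0, "translation": [3, 13, -72], "turn": -0.52}
    - {"fingers": 0, "translation": [4, 18, -98], "turn": -0.67}
    - {"fingers": 0, "translation": [5, 24, -124], "turn": -0.82}
    - {"fingers": 0, "translation": [6, 30, -150], "turn": -0.97}
    - {"fingers": 0, "translation": [7, 35, -172], "turn": -1.12}
    - {"fingers": 0, "translation": [8, 39, -188], "turn": -1.27}
    - {"fingers": 0, "translation": [8, 41, -194], "turn": -1.42}

```text
clock: 13.65
ee_pos: [0.4698, -0.127, 0.2001]
orientation: [0.495, -0.495, 0.505, -0.504]
wrist_force: [-0.8, -0.9, 0.5]
gripper_width: 0.498
```

Request:
servo_tool:
  targets:
    - {"fingers": 0, "translation": [0, 0, 0], "turn": -0.14}
    - {"fingers": 0, "translation": [0, 0, 0], "turn": -0.28}
    - {"fingers": 0, "translation": [0, 0, 0], "turn": -0.42}
    - {"fingers": 0, "translation": [0, 0, 0], "turn": -0.56}
    - {"fingers": 0, "translation": [0, 0, 0], "turn": -0.7}
    - {"fingers": 0, "translation": [0, 0, 0], "turn": -0.85}
    - {"fingers": 0, "translation": [0, 0, 0], "turn": -1.0}
    - {"fingers": 0, "translation": [0, 0, 0], "turn": -1.15}
    - {"fingers": 0, "translation": [0, 0, 0], "turn": -1.28}
    - {"fingers": 0, "translation": [0, 0, 0], "turn": -1.4}

```text
clock: 14.65
ee_pos: [0.47, -0.1289, 0.2003]
orientation: [-0.704, 0.704, -0.068, 0.068]
wrist_force: [-0.7, -0.8, 0.1]
gripper_width: 0.5
```

```bash
python3 - <<'E'
from rig import arm
from h import *
plan(arm,[.4698,-.128,.2],-.192)
f=load('wrist6')
m,a,r=fit([pw(f,*p,.118) for p in [(404,89),(383,263),(127,265),(106,89)]]); print(m,a,r)
shot(arm,'wrist','w7')
E
```

```text
t 14.65 pos [ 0.47   -0.1289  0.2003] yaw -0.193 ydown [-0. -0. -1.] F [-0.7 -0.8  0.1] w 0.5 q [-0.57  0.14  0.79  2.06 -0.12  0.99  0.08]
MOVE [-0.4  0.3  0.9] turn -0.001 (alt 3.1406 )
[ 0.5008019  -0.32039952] -3.016154886013254 0.003188000067481239
```

View pics/w7.png

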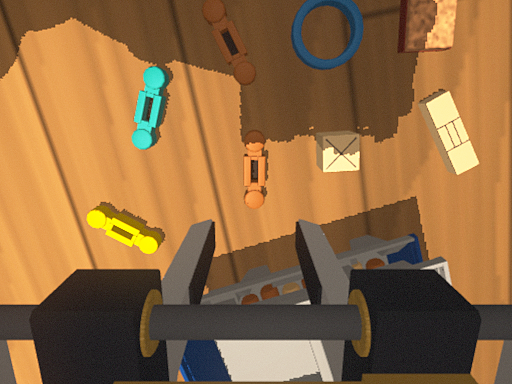

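The wrist view shows guard B: knobs at (254,140) and (255,199), slot at (255,170), upright in the tool frame, so the grip angle is right. The other brown guard has knobs at (214,11) and (244,73).

```bash
python3 - <<'E'
from h import *
f=load('w7')
for a,b,s in [((254,139),(255,199),(255,170)),((214,11),(244,73),(230,42))]:
    A=pw(f,*a,.016);B=pw(f,*b,.016);S=pw(f,*s,.02); d=A-B
    print(((A+B)/2).round(4),S.round(4),'len',np.linalg.norm(d),'xyaw',np.arctan2(-d[0],d[1]))
from rig import arm
plan(arm,[.4698,-.128,.004],-.192)
E
```

```text
[ 0.4688 -0.1281  0.016 ] [ 0.4694 -0.1277  0.02  ] len 0.0687760772916421 xyaw -0.17752710624473708
[0.469  0.0065 0.016 ] [0.47   0.0063 0.02  ] len 0.06544433312146856 xyaw 0.27250811336848363
t 14.7 pos [ 0.47   -0.1289  0.2004] yaw -0.1855 ydown [-0. -0. -1.] F [ 0.7 -0.7  0.4] w 0.499 q [-0.57  0.14  0.78  2.06 -0.12  0.99  0.09]
MOVE [ -0.3 196.4   0.9] turn 0.0065 (alt -3.1351 )
```

Request:
servo_tool:
  targets:
    - {"fingers": 0, "translation": [-1, 12, 1], "turn": 0}
    - {"fingers": 0, "translation": [-1, 40, 1], "turn": 0}
    - {"fingers": 0, "translation": [-1, 75, 1], "turn": 0}
    - {"fingers": 0, "translation": [-1, 110, 1], "turn": 0}
    - {"fingers": 0, "translation": [-1, 140, 1], "turn": 0}
    - {"fingers": 0, "translation": [-1, 163, 1], "turn": 0}
    - {"fingers": 0, "translation": [-1, 180, 1], "turn": 0}
    - {"fingers": 0, "translation": [-1, 190, 1], "turn": 0}
    - {"fingers": 0, "translation": [-1, 195, 1], "turn": 0}
    - {"fingers": 0, "translation": [-1, 196, 1], "turn": 0}

```text
clock: 15.7
ee_pos: [0.4692, -0.1277, 0.0042]
orientation: [-0.703, 0.704, -0.071, 0.07]
wrist_force: [0.2, -0.6, 0.7]
gripper_width: 0.5
```

Request:
servo_tool:
  targets:
    - {"fingers": -1, "translation": [0, 0, 0], "turn": 0}
    - {"fingers": -1, "translation": [0, 0, 0], "turn": 0}
    - {"fingers": -1, "translation": [0, 0, 0], "turn": 0}
    - {"fingers": -1, "translation": [0, 0, 0], "turn": 0}
    - {"fingers": -1, "translation": [0, 0, 0], "turn": 0}
    - {"fingers": -1, "translation": [0, -10, 0], "turn": 0}
    - {"fingers": -1, "translation": [0, -35, 0], "turn": 0}
    - {"fingers": -1, "translation": [0, -75, 0], "turn": 0}
    - {"fingers": -1, "translation": [0, -115, 0], "turn": 0}
    - {"fingers": -1, "translation": [0, -155, 0], "turn": 0}

```text
clock: 16.7
ee_pos: [0.4688, -0.128, 0.1614]
orientation: [-0.703, 0.704, -0.07, 0.07]
wrist_force: [0.5, 1.1, 0.2]
gripper_width: 0.252
```

```bash
cat >> h.py <<'E'
TC=np.array([.5015,-.3203]); TY=-3.017
def tp(x,y): return TC+np.array([np.cos(TY)*x-np.sin(TY)*y,np.sin(TY)*x+np.cos(TY)*y])
E
python3 - <<'E'
from rig import arm
from h import *
p=tp(.082,0); print(p)
plan(arm,[*p,.2],TY+np.pi)
plan(arm,[*tp(.036,0),.2],TY+np.pi)
E
```

```text
[ 0.42013563 -0.33049019]
t 16.7 pos [ 0.4688 -0.128   0.1614] yaw -0.199 ydown [-0.001 -0.    -1.   ] F [0.5 1.1 0.2] w 0.252 q [-0.57  0.21  0.8   2.1  -0.19  0.9   0.15]
MOVE [  -7.7  -38.5 -208.1] turn -0.3236 (alt 2.818 )
t 16.7 pos [ 0.4688 -0.128   0.1614] yaw -0.199 ydown [-0.001 -0.    -1.   ] F [0.5 1.1 0.2] w 0.252 q [-0.57  0.21  0.8   2.1  -0.19  0.9   0.15]
MOVE [  35.9  -38.5 -193.5] turn -0.3236 (alt 2.818 )
```

Request:
servo_tool:
  targets:
    - {"fingers": -1, "translation": [0, -8, -6], "turn": -0.02}
    - {"fingers": -1, "translation": [-1, -20, -24], "turn": -0.06}
    - {"fingers": -1, "translation": [-2, -30, -52], "turn": -0.1}
    - {"fingers": -1, "translation": [-3, -37, -84], "turn": -0.14}
    - {"fingers": -1, "translation": [-4, -38, -116], "turn": -0.18}
    - {"fingers": -1, "translation": [-5, -38, -148], "turn": -0.23}
    - {"fingers": -1, "translation": [-6, -38, -175], "turn": -0.27}
    - {"fingers": -1, "translation": [-7, -38, -194], "turn": -0.3}
    - {"fingers": -1, "translation": [-8, -38, -204], "turn": -0.32}
    - {"fingers": -1, "translation": [-8, -38, -208], "turn": -0.324}

```text
clock: 17.7
ee_pos: [0.4195, -0.3311, 0.1973]
orientation: [-0.706, 0.706, 0.044, -0.044]
wrist_force: [-0.1, 0.6, -1.1]
gripper_width: 0.25
```

```bash
python3 - <<'E'
from rig import arm
from h import *
plan(arm,[*tp(.082,0),.065],TY+np.pi)
shot(arm,'wrist','w8')
E
```

```text
t 17.7 pos [ 0.4195 -0.3311  0.1973] yaw 0.1247 ydown [-0.001 -0.    -1.   ] F [-0.1  0.6 -1.1] w 0.25 q [-0.15  0.27  0.84  1.96 -0.23  1.01  0.92]
MOVE [  0.8 132.3   0.5] turn 0.0001 (alt -3.1415 )
```

View pics/w8.png

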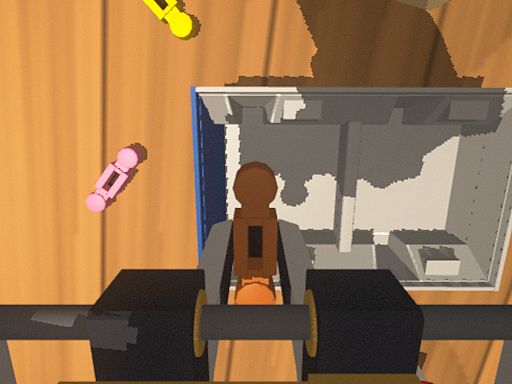

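The guard is held squarely above the blue compartment (blue wall on the left, bar at u≈348). I'll descend, place it and retreat.

Request:
servo_tool:
  targets:
    - {"fingers": -1, "translation": [2, 10, 0], "turn": 0}
    - {"fingers": -1, "translation": [2, 30, 0], "turn": 0}
    - {"fingers": -1, "translation": [2, 52, 0], "turn": 0}
    - {"fingers": -1, "translation": [2, 74, 0], "turn": 0}
    - {"fingers": -1, "translation": [2, 94, 0], "turn": 0}
    - {"fingers": -1, "translation": [2, 110, 0], "turn": 0}
    - {"fingers": -1, "translation": [2, 122, 0], "turn": 0}
    - {"fingers": -1, "translation": [2, 129, 0], "turn": 0}
    - {"fingers": -1, "translation": [2, 132, 0], "turn": 0}
    - {"fingers": -1, "translation": [2, 132, 0], "turn": 0}

```text
clock: 18.75
ee_pos: [0.4226, -0.3297, 0.0655]
orientation: [-0.706, 0.706, 0.044, -0.045]
wrist_force: [0.0, 0.2, -0.4]
gripper_width: 0.251
```

Request:
servo_tool:
  targets:
    - {"fingers": -0.34, "translation": [0, 0, 0], "turn": 0}
    - {"fingers": -0.34, "translation": [0, 0, 0], "turn": 0}
    - {"fingers": -0.34, "translation": [0, 0, 0], "turn": 0}
    - {"fingers": -0.34, "translation": [0, -3, 0], "turn": 0}
    - {"fingers": -0.34, "translation": [0, -15, 0], "turn": 0}
    - {"fingers": -0.34, "translation": [0, -40, 0], "turn": 0}
    - {"fingers": -0.34, "translation": [0, -75, 0], "turn": 0}
    - {"fingers": -0.3, "translation": [0, -105, 0], "turn": 0}
    - {"fingers": 0, "translation": [0, -125, 0], "turn": 0}
    - {"fingers": 0, "translation": [0, -133, 0], "turn": 0}

```text
clock: 19.75
ee_pos: [0.4232, -0.3303, 0.201]
orientation: [-0.705, 0.706, 0.045, -0.043]
wrist_force: [-0.6, -0.4, -0.9]
gripper_width: 0.479
```

```bash
python3 - <<'E'
from rig import arm
from h import *
plan(arm,[.4697,.0065,.17],.272)
shot(arm,'wrist','w9')
E
```

```text
t 19.75 pos [ 0.4232 -0.3303  0.201 ] yaw 0.1257 ydown [ 0.003 -0.001 -1.   ] F [-0.6 -0.4 -0.9] w 0.479 q [-0.16  0.27  0.84  1.96 -0.24  1.01  0.92]
MOVE [ 88.2  30.9 328.4] turn -0.1463 (alt 2.9953 )
```

View pics/w9.png

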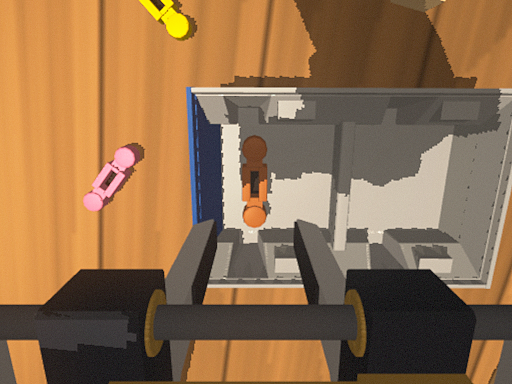

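The first guard lies flat in the blue compartment at (254,180). On to the other brown guard.

Request:
servo_tool:
  targets:
    - {"fingers": 0, "translation": [3, 0, 10], "turn": -0.01}
    - {"fingers": 0, "translation": [11, 1, 40], "turn": -0.02}
    - {"fingers": 0, "translation": [22, 4, 82], "turn": -0.04}
    - {"fingers": 0, "translation": [34, 8, 126], "turn": -0.06}
    - {"fingers": 0, "translation": [46, 12, 170], "turn": -0.08}
    - {"fingers": 0, "translation": [58, 17, 214], "turn": -0.1}
    - {"fingers": 0, "translation": [69, 22, 256], "turn": -0.12}
    - {"fingers": 0, "translation": [79, 27, 293], "turn": -0.135}
    - {"fingers": 0, "translation": [86, 30, 319], "turn": -0.146}
    - {"fingers": 0, "translation": [88, 30, 328], "turn": -0.146}

```text
clock: 20.8
ee_pos: [0.4677, 0.0099, 0.167]
orientation: [-0.7, 0.7, 0.097, -0.098]
wrist_force: [-0.3, -0.8, 0.3]
gripper_width: 0.5
```

```bash
python3 - <<'E'
from rig import arm
from h import *
shot(arm,'wrist','w10')
plan(arm,[.4697,.0065,.004],.272)
E
```

```text
t 20.85 pos [0.4679 0.0096 0.1673] yaw 0.2758 ydown [-0.002 -0.001 -1.   ] F [0.8 1.7 0.5] w 0.502 q [-0.73  0.14  0.64  2.12 -0.1   0.91  0.24]
MOVE [  1.3 163.3  -3.5] turn 0.0038 (alt -3.1378 )
```

View pics/w10.png

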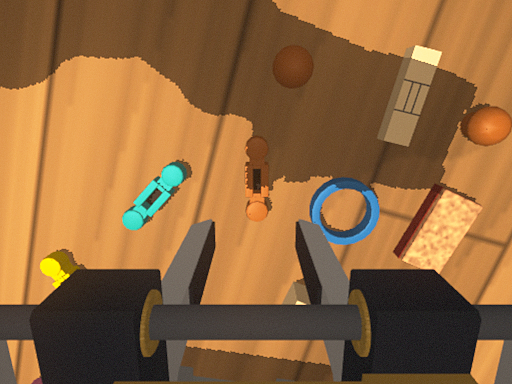

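Request:
servo_tool:
  targets:
    - {"fingers": 0, "translation": [0, 5, 0], "turn": 0}
    - {"fingers": 0, "translation": [0, 25, 0], "turn": 0}
    - {"fingers": 0, "translation": [0, 50, 0], "turn": 0}
    - {"fingers": 0, "translation": [0, 75, 0], "turn": 0}
    - {"fingers": 0, "translation": [0, 95, 0], "turn": 0}
    - {"fingers": 0, "translation": [0, 110, 0], "turn": 0}
    - {"fingers": 0, "translation": [0, 120, 0], "turn": 0}
    - {"fingers": 0, "translation": [0, 125, 0], "turn": 0}
    - {"fingers": 0, "translation": [0, 125, 0], "turn": 0}
    - {"fingers": 0, "translation": [0, 125, 0], "turn": 0}

```text
clock: 21.85
ee_pos: [0.469, 0.0064, 0.0439]
orientation: [-0.701, 0.701, 0.096, -0.095]
wrist_force: [0.1, -0.2, 0.4]
gripper_width: 0.501
```

```bash
python3 - <<'E'
from rig import arm
from h import *
f=load('w10')
a,b,s=(257,147),(257,212),(257,180)
A=pw(f,*a,.016);B=pw(f,*b,.016);S=pw(f,*s,.02); d=A-B
print(((A+B)/2).round(4),S.round(4),'len',np.linalg.norm(d),'xyaw',np.arctan2(-d[0],d[1]))
plan(arm,[.4697,.0065,.004],.272)
E
```

```text
[0.4696 0.007  0.016 ] [0.4692 0.0083 0.02  ] len 0.0688292784541836 xyaw 0.2777282712747096
t 21.85 pos [0.469  0.0064 0.0439] yaw 0.2714 ydown [ 0.001  0.    -1.   ] F [ 0.1 -0.2  0.4] w 0.501 q [-0.61  0.37  0.54  2.22 -0.32  0.63  0.44]
MOVE [ 0.7 39.9 -0.1] turn -0.0006 (alt 3.141 )
```

Request:
servo_tool:
  targets:
    - {"fingers": 0, "translation": [0, 10, 0], "turn": 0}
    - {"fingers": 0, "translation": [0, 25, 0], "turn": 0}
    - {"fingers": 0, "translation": [0, 36, 0], "turn": 0}
    - {"fingers": 0, "translation": [0, 40, 0], "turn": 0}
    - {"fingers": 0, "translation": [0, 40, 0], "turn": 0}
    - {"fingers": -1, "translation": [0, 40, 0], "turn": 0}
    - {"fingers": -1, "translation": [0, 40, 0], "turn": 0}
    - {"fingers": -1, "translation": [0, 40, 0], "turn": 0}
    - {"fingers": -1, "translation": [0, 40, 0], "turn": 0}
    - {"fingers": -1, "translation": [0, 40, 0], "turn": 0}

```text
clock: 22.85
ee_pos: [0.469, 0.0068, 0.0038]
orientation: [0.701, -0.701, -0.096, 0.096]
wrist_force: [-0.9, 0.2, 7.7]
gripper_width: 0.254
```

Request:
servo_tool:
  targets:
    - {"fingers": -1, "translation": [0, -5, 0], "turn": 0}
    - {"fingers": -1, "translation": [0, -20, 0], "turn": 0}
    - {"fingers": -1, "translation": [0, -45, 0], "turn": 0}
    - {"fingers": -1, "translation": [0, -75, 0], "turn": 0}
    - {"fingers": -1, "translation": [0, -105, 0], "turn": 0}
    - {"fingers": -1, "translation": [0, -135, 0], "turn": 0}
    - {"fingers": -1, "translation": [0, -165, 0], "turn": 0}
    - {"fingers": -1, "translation": [0, -180, 0], "turn": 0}
    - {"fingers": -1, "translation": [0, -190, 0], "turn": 0}
    - {"fingers": -1, "translation": [0, -194, 0], "turn": 0}

```text
clock: 23.85
ee_pos: [0.4688, 0.0069, 0.1982]
orientation: [0.701, -0.7, -0.096, 0.096]
wrist_force: [0.4, 0.1, -1.5]
gripper_width: 0.254
```

```bash
python3 - <<'E'
from rig import arm
from h import *
plan(arm,[*tp(.036,0),.2],TY+np.pi)
E
```

```text
t 23.85 pos [0.4688 0.0069 0.1982] yaw 0.272 ydown [ 0.001  0.001 -1.   ] F [ 0.4  0.1 -1.5] w 0.254 q [-0.77  0.09  0.67  2.09 -0.07  0.98  0.21]
MOVE [ -92.    -2.  -318.6] turn 0.1474 (alt -2.9942 )
```

Request:
servo_tool:
  targets:
    - {"fingers": -1, "translation": [-3, 0, -10], "turn": 0.01}
    - {"fingers": -1, "translation": [-11, -1, -38], "turn": 0.02}
    - {"fingers": -1, "translation": [-23, -2, -78], "turn": 0.04}
    - {"fingers": -1, "translation": [-35, -2, -122], "turn": 0.06}
    - {"fingers": -1, "translation": [-48, -2, -166], "turn": 0.08}
    - {"fingers": -1, "translation": [-60, -2, -209], "turn": 0.1}
    - {"fingers": -1, "translation": [-72, -2, -250], "turn": 0.12}
    - {"fingers": -1, "translation": [-83, -2, -286], "turn": 0.135}
    - {"fingers": -1, "translation": [-90, -2, -311], "turn": 0.147}
    - {"fingers": -1, "translation": [-92, -2, -319], "turn": 0.147}

```text
clock: 24.85
ee_pos: [0.4638, -0.3288, 0.1984]
orientation: [-0.705, 0.706, 0.042, -0.043]
wrist_force: [0.1, 0.8, 0.3]
gripper_width: 0.252
```

```bash
python3 - <<'E'
from rig import arm
from h import *
shot(arm,'wrist','w11')
plan(arm,[*tp(.036,0),.065],TY+np.pi)
f=load('w9'); A=pw(f,254,148,.072);B=pw(f,255,215,.072); m=(A+B)[:2]/2-TC; c,s=np.cos(TY),np.sin(TY); print('guard1 in tote',m[0]*c+m[1]*s,-m[0]*s+m[1]*c)
for p in [(348,130),(345,240)]:
  f=load('w8') if p[1]<140 else f
E
```

```text
t 24.9 pos [ 0.4641 -0.3284  0.1985] yaw 0.121 ydown [-0.002 -0.001 -1.   ] F [-0.6  0.2 -1.2] w 0.25 q [-0.18  0.35  0.85  1.89 -0.3   1.04  0.92]
MOVE [  2.4 133.5   3.5] turn -0.0036 (alt 3.138 )
guard1 in tote 0.0797028249755921 0.0005017364716397334
```

View pics/w11.png

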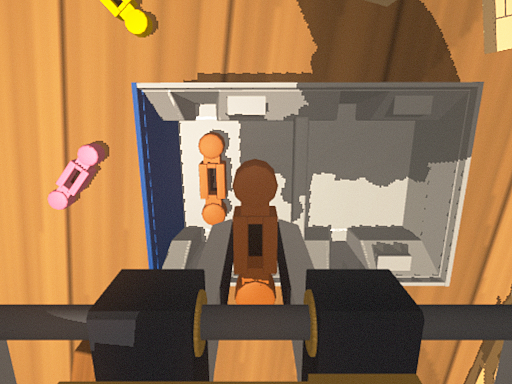

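The second guard is held over the free half of the blue compartment. I'll descend partway and check.

Request:
servo_tool:
  targets:
    - {"fingers": -1, "translation": [0, 8, 0], "turn": 0}
    - {"fingers": -1, "translation": [0, 25, 0], "turn": 0}
    - {"fingers": -1, "translation": [0, 45, 0], "turn": 0}
    - {"fingers": -1, "translation": [0, 60, 0], "turn": 0}
    - {"fingers": -1, "translation": [0, 72, 0], "turn": 0}
    - {"fingers": -1, "translation": [0, 79, 0], "turn": 0}
    - {"fingers": -1, "translation": [0, 80, 0], "turn": 0}
    - {"fingers": -1, "translation": [0, 80, 0], "turn": 0}
    - {"fingers": -1, "translation": [0, 80, 0], "turn": 0}
    - {"fingers": -1, "translation": [0, 80, 0], "turn": 0}

```text
clock: 25.9
ee_pos: [0.4661, -0.3254, 0.12]
orientation: [-0.706, 0.706, 0.044, -0.044]
wrist_force: [0.1, -0.6, 0.1]
gripper_width: 0.249
```

```bash
python3 - <<'E'
from rig import arm
from h import *
plan(arm,[*tp(.036,0),.065],TY+np.pi)
E
```

```text
t 25.9 pos [ 0.4661 -0.3254  0.12  ] yaw 0.1249 ydown [ 0.001 -0.    -1.   ] F [ 0.1 -0.6  0.1] w 0.249 q [-0.11  0.44  0.78  1.96 -0.4   0.89  1.  ]
MOVE [-0.3 55.   0.7] turn 0.0003 (alt -3.1413 )
```

Request:
servo_tool:
  targets:
    - {"fingers": -1, "translation": [0, 8, 0], "turn": 0}
    - {"fingers": -1, "translation": [0, 22, 0], "turn": 0}
    - {"fingers": -1, "translation": [0, 36, 0], "turn": 0}
    - {"fingers": -1, "translation": [0, 46, 0], "turn": 0}
    - {"fingers": -1, "translation": [0, 52, 0], "turn": 0}
    - {"fingers": -1, "translation": [0, 55, 0], "turn": 0}
    - {"fingers": -1, "translation": [0, 55, 0], "turn": 0}
    - {"fingers": -0.34, "translation": [0, 55, 0], "turn": 0}
    - {"fingers": -0.34, "translation": [0, 55, 0], "turn": 0}
    - {"fingers": -0.34, "translation": [0, 55, 0], "turn": 0}

```text
clock: 26.9
ee_pos: [0.466, -0.3253, 0.0649]
orientation: [-0.706, 0.706, 0.044, -0.044]
wrist_force: [0.5, 0.3, -0.2]
gripper_width: 0.329
```

Request:
servo_tool:
  targets:
    - {"fingers": -0.34, "translation": [0, -3, 0], "turn": 0}
    - {"fingers": -0.34, "translation": [0, -14, 0], "turn": 0}
    - {"fingers": -0.34, "translation": [0, -35, 0], "turn": 0}
    - {"fingers": -0.34, "translation": [0, -65, 0], "turn": 0}
    - {"fingers": -0.34, "translation": [0, -95, 0], "turn": 0}
    - {"fingers": 0, "translation": [0, -120, 0], "turn": 0}
    - {"fingers": 0.3, "translation": [0, -133, 0], "turn": 0}
    - {"fingers": 0.3, "translation": [0, -136, 0], "turn": 0}
    - {"fingers": 0.3, "translation": [0, -136, 0], "turn": 0}
    - {"fingers": 0.3, "translation": [0, -136, 0], "turn": 0}

```text
clock: 27.9
ee_pos: [0.4654, -0.3248, 0.1995]
orientation: [0.706, -0.706, -0.044, 0.045]
wrist_force: [0.1, -0.5, 0.3]
gripper_width: 0.648
```

```bash
python3 - <<'E'
from rig import arm
from h import *
shot(arm,'wrist','w12')
plan(arm,[.473,.121,.18],.35)
E
```

```text
t 27.95 pos [ 0.4653 -0.3249  0.1994] yaw 0.125 ydown [-0.002  0.    -1.   ] F [-1.2  0.6 -0.7] w 0.654 q [-0.18  0.34  0.85  1.89 -0.3   1.04  0.92]
MOVE [ 63.3  19.7 441.4] turn -0.225 (alt 2.9166 )
```

View pics/w12.png

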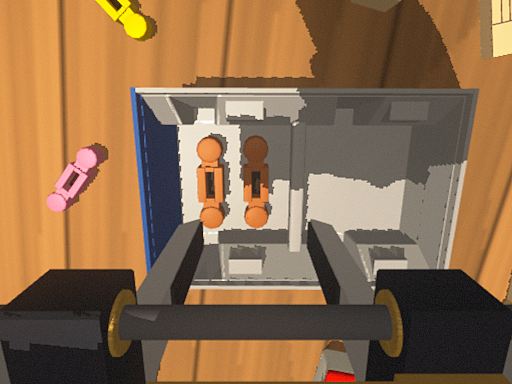

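Both guards lie flat in the blue compartment, at (210,182) and (256,182), with the bar at u≈296. Now the pommels.

Request:
servo_tool:
  targets:
    - {"fingers": 0.3, "translation": [2, 0, 12], "turn": 0}
    - {"fingers": 0.3, "translation": [8, 0, 50], "turn": 0}
    - {"fingers": 0.3, "translation": [15, 1, 98], "turn": 0}
    - {"fingers": 0.3, "translation": [22, 2, 146], "turn": 0}
    - {"fingers": 0.3, "translation": [29, 6, 194], "turn": -0.03}
    - {"fingers": 0.3, "translation": [36, 10, 242], "turn": -0.06}
    - {"fingers": 0.3, "translation": [43, 14, 290], "turn": -0.1}
    - {"fingers": 0.3, "translation": [50, 17, 338], "turn": -0.14}
    - {"fingers": 0.3, "translation": [57, 20, 386], "turn": -0.18}
    - {"fingers": 0.3, "translation": [63, 20, 430], "turn": -0.2}

```text
clock: 28.95
ee_pos: [0.4734, 0.1121, 0.1799]
orientation: [0.698, -0.698, -0.115, 0.116]
wrist_force: [2.0, -0.1, 0.1]
gripper_width: 0.647
```

Request:
servo_tool:
  targets:
    - {"fingers": 0.3, "translation": [3, 5, 10], "turn": 0}
    - {"fingers": 0.3, "translation": [3, 15, 10], "turn": 0}
    - {"fingers": 0.3, "translation": [3, 30, 10], "turn": 0}
    - {"fingers": 0.3, "translation": [3, 45, 10], "turn": 0}
    - {"fingers": 0.3, "translation": [3, 60, 10], "turn": 0}
    - {"fingers": 0.3, "translation": [3, 68, 10], "turn": 0}
    - {"fingers": 0.3, "translation": [3, 70, 10], "turn": 0}
    - {"fingers": 0.3, "translation": [3, 70, 10], "turn": 0}
    - {"fingers": 0.3, "translation": [3, 70, 10], "turn": 0}
    - {"fingers": 0.3, "translation": [3, 70, 10], "turn": 0}

```text
clock: 29.95
ee_pos: [0.4747, 0.1197, 0.111]
orientation: [0.698, -0.698, -0.115, 0.114]
wrist_force: [-0.3, -0.1, -0.1]
gripper_width: 0.653
```

```bash
python3 - <<'E'
from rig import arm
from h import *
shot(arm,'wrist','w13')
plan(arm,[.473,.1212,.004],.325)
E
```

```text
t 30.0 pos [0.4746 0.1198 0.1109] yaw 0.325 ydown [ 0.001  0.    -1.   ] F [-0.7 -0.3  1. ] w 0.648 q [-0.91  0.28  0.62  2.13 -0.23  0.79  0.18]
MOVE [ -1.2 106.9   1.8] turn -0.0 (alt 3.1415 )
```

View pics/w13.png

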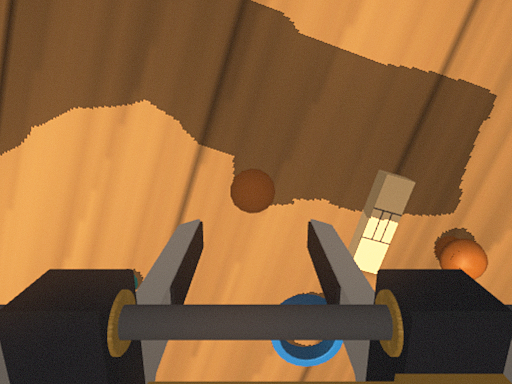

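```bash
python3 - <<'E'
from h import *
f=load('w13'); print(pw(f,253,191,.022), pw(f,463,261,.022))
E
```

```text
[0.47179383 0.12136438 0.022     ] [0.67070612 0.11959675 0.022     ]
```

Request:
servo_tool:
  targets:
    - {"fingers": 0.3, "translation": [-1, 8, 1], "turn": 0}
    - {"fingers": 0.3, "translation": [-1, 30, 1], "turn": 0}
    - {"fingers": 0.3, "translation": [-1, 55, 1], "turn": 0}
    - {"fingers": 0.3, "translation": [-1, 75, 1], "turn": 0}
    - {"fingers": 0.3, "translation": [-1, 90, 1], "turn": 0}
    - {"fingers": 0.3, "translation": [-1, 100, 1], "turn": 0}
    - {"fingers": 0.3, "translation": [-1, 105, 1], "turn": 0}
    - {"fingers": 0.3, "translation": [-1, 106, 1], "turn": 0}
    - {"fingers": 0.3, "translation": [-1, 106, 1], "turn": 0}
    - {"fingers": 0.3, "translation": [-1, 106, 1], "turn": 0}

```text
clock: 31.0
ee_pos: [0.4734, 0.1205, 0.005]
orientation: [0.698, -0.698, -0.115, 0.114]
wrist_force: [-0.0, -0.1, -0.3]
gripper_width: 0.652
```

Request:
servo_tool:
  targets:
    - {"fingers": -1, "translation": [-0.5, 0, 0.5], "turn": 0}
    - {"fingers": -1, "translation": [-0.5, 0, 0.5], "turn": 0}
    - {"fingers": -1, "translation": [-0.5, 0, 0.5], "turn": 0}
    - {"fingers": -1, "translation": [-0.5, 0, 0.5], "turn": 0}
    - {"fingers": -1, "translation": [-0.5, 0, 0.5], "turn": 0}
    - {"fingers": -1, "translation": [-0.5, -5, 0.5], "turn": 0}
    - {"fingers": -1, "translation": [-0.5, -25, 0.5], "turn": 0}
    - {"fingers": -1, "translation": [-0.5, -60, 0.5], "turn": 0}
    - {"fingers": -1, "translation": [-0.5, -100, 0.5], "turn": 0}
    - {"fingers": -1, "translation": [-0.5, -140, 0.5], "turn": 0}

```text
clock: 32.0
ee_pos: [0.4721, 0.12, 0.1459]
orientation: [-0.698, 0.698, 0.114, -0.114]
wrist_force: [0.4, 0.6, -0.6]
gripper_width: 0.386
```

```bash
python3 - <<'E'
from rig import arm
from h import *
shot(arm,'wrist','w14')
plan(arm,[*tp(-.06,.027),.22],TY+np.pi/2)
plan(arm,[*tp(-.06,-.027),.22],TY+np.pi/2)
plan(arm,[*tp(-.034,0),.22],TY+np.pi)
E
```

```text
t 32.05 pos [0.4748 0.1204 0.1513] yaw 0.3229 ydown [ 0.005  0.003 -1.   ] F [ 4.7 -0.8  6.8] w 0.387 q [-0.96  0.21  0.67  2.1  -0.17  0.88  0.13]
MOVE [ -60.7  -69.4 -464.6] turn 1.7691 (alt -1.3725 )
t 32.05 pos [0.4748 0.1204 0.1513] yaw 0.3229 ydown [ 0.005  0.003 -1.   ] F [ 4.7 -0.8  6.8] w 0.387 q [-0.96  0.21  0.67  2.1  -0.17  0.88  0.13]
MOVE [ -50.   -69.3 -411.7] turn 1.7691 (alt -1.3725 )
t 32.05 pos [0.4748 0.1204 0.1513] yaw 0.3229 ydown [ 0.005  0.003 -1.   ] F [ 4.7 -0.8  6.8] w 0.387 q [-0.96  0.21  0.67  2.1  -0.17  0.88  0.13]
MOVE [ -80.8  -69.5 -433. ] turn 0.1983 (alt -2.9433 )
```

View pics/w14.png

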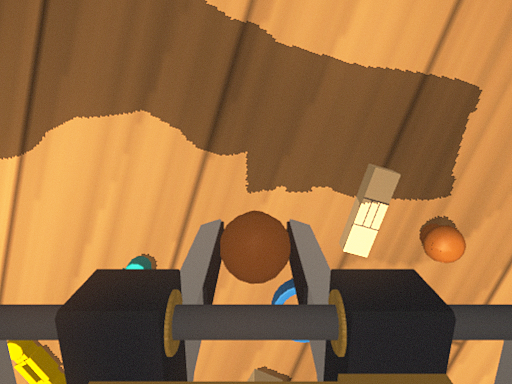

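The pommel is held well (width 36 mm). It goes over the grey compartment's middle in x, on the +y half.

```bash
python3 - <<'E'
from rig import arm
from h import *
for y in (.027,-.027): print(tp(-.06,y)); plan(arm,[*tp(-.06,y),.21],TY+np.pi)
E
```

```text
[ 0.56439021 -0.33963447]
t 32.05 pos [0.4748 0.1204 0.1513] yaw 0.3229 ydown [ 0.005  0.003 -1.   ] F [ 4.7 -0.8  6.8] w 0.387 q [-0.96  0.21  0.67  2.1  -0.17  0.88  0.13]
MOVE [ -60.7  -59.4 -464.7] turn 0.1983 (alt -2.9433 )
[ 0.5576796  -0.28605306]
t 32.05 pos [0.4748 0.1204 0.1513] yaw 0.3229 ydown [ 0.005  0.003 -1.   ] F [ 4.7 -0.8  6.8] w 0.387 q [-0.96  0.21  0.67  2.1  -0.17  0.88  0.13]
MOVE [ -50.1  -59.3 -411.7] turn 0.1983 (alt -2.9433 )
```

Request:
servo_tool:
  targets:
    - {"fingers": -1, "translation": [-1, -15, -8], "turn": 0}
    - {"fingers": -1, "translation": [-5, -32, -38], "turn": 0.02}
    - {"fingers": -1, "translation": [-11, -46, -84], "turn": 0.04}
    - {"fingers": -1, "translation": [-17, -56, -132], "turn": 0.06}
    - {"fingers": -1, "translation": [-23, -59, -180], "turn": 0.08}
    - {"fingers": -1, "translation": [-30, -59, -228], "turn": 0.1}
    - {"fingers": -1, "translation": [-36, -59, -276], "turn": 0.12}
    - {"fingers": -1, "translation": [-42, -59, -324], "turn": 0.14}
    - {"fingers": -1, "translation": [-48, -59, -372], "turn": 0.16}
    - {"fingers": -1, "translation": [-54, -59, -418], "turn": 0.18}

```text
clock: 33.05
ee_pos: [0.5547, -0.2947, 0.2035]
orientation: [0.705, -0.705, -0.051, 0.051]
wrist_force: [1.6, 0.7, 0.2]
gripper_width: 0.388
```

Request:
servo_tool:
  targets:
    - {"fingers": -1, "translation": [-1, 0, -25], "turn": 0.01}
    - {"fingers": -1, "translation": [-1, 0, -40], "turn": 0.018}
    - {"fingers": -1, "translation": [-1, 0, -46], "turn": 0.018}
    - {"fingers": -1, "translation": [-1, 0, -46], "turn": 0.018}
    - {"fingers": -1, "translation": [-1, 0, -46], "turn": 0.018}
    - {"fingers": -1, "translation": [-1, 8, -46], "turn": 0.018}
    - {"fingers": -1, "translation": [-1, 20, -46], "turn": 0.018}
    - {"fingers": -1, "translation": [-1, 28, -46], "turn": 0.018}
    - {"fingers": -1, "translation": [-1, 30, -46], "turn": 0.018}
    - {"fingers": -1, "translation": [-1, 30, -46], "turn": 0.018}

```text
clock: 34.05
ee_pos: [0.5601, -0.3382, 0.1729]
orientation: [0.706, -0.706, -0.045, 0.045]
wrist_force: [-0.0, -0.6, -0.4]
gripper_width: 0.39
```

```bash
python3 - <<'E'
from rig import arm
from h import *
shot(arm,'wrist','w15')
plan(arm,[*tp(-.06,.027),.065],TY+np.pi)
E
```

```text
t 34.1 pos [ 0.5603 -0.3384  0.1734] yaw 0.1268 ydown [-0. -0. -1.] F [0.9 0.6 1. ] w 0.394 q [-0.12  0.53  0.79  1.72 -0.42  1.07  0.94]
MOVE [  4.  108.4  -1.7] turn 0.0022 (alt -3.1394 )
```

View pics/w15.png

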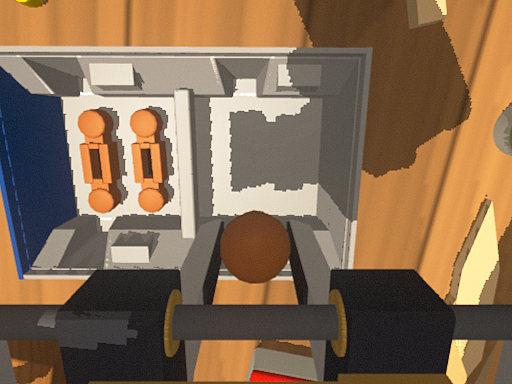

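Both guards are still in place and the pommel is over the grey compartment. Lowering with a 4 mm x correction, then releasing.

Request:
servo_tool:
  targets:
    - {"fingers": -1, "translation": [4, 5, -1.5], "turn": 0}
    - {"fingers": -1, "translation": [4, 25, -1.5], "turn": 0}
    - {"fingers": -1, "translation": [4, 48, -1.5], "turn": 0}
    - {"fingers": -1, "translation": [4, 68, -1.5], "turn": 0}
    - {"fingers": -1, "translation": [4, 85, -1.5], "turn": 0}
    - {"fingers": -1, "translation": [4, 97, -1.5], "turn": 0}
    - {"fingers": -1, "translation": [4, 105, -1.5], "turn": 0}
    - {"fingers": -1, "translation": [4, 108, -1.5], "turn": 0}
    - {"fingers": -1, "translation": [4, 108, -1.5], "turn": 0}
    - {"fingers": -1, "translation": [4, 108, -1.5], "turn": 0}

```text
clock: 35.1
ee_pos: [0.5648, -0.3397, 0.0661]
orientation: [-0.706, 0.706, 0.045, -0.045]
wrist_force: [-0.4, -0.5, -0.2]
gripper_width: 0.387
```

Request:
servo_tool:
  targets:
    - {"fingers": -0.1, "translation": [0, 0, 0], "turn": 0}
    - {"fingers": 0, "translation": [0, 0, 0], "turn": 0}
    - {"fingers": 0, "translation": [0, 0, 0], "turn": 0}
    - {"fingers": 0, "translation": [0, 0, 0], "turn": 0}
    - {"fingers": 0, "translation": [0, -4, 0], "turn": 0}
    - {"fingers": 0, "translation": [0, -18, 0], "turn": 0}
    - {"fingers": 0, "translation": [0, -45, 0], "turn": 0}
    - {"fingers": 0, "translation": [0, -85, 0], "turn": 0}
    - {"fingers": 0.3, "translation": [0, -120, 0], "turn": 0}
    - {"fingers": 0.3, "translation": [0, -140, 0], "turn": 0}

```text
clock: 36.1
ee_pos: [0.565, -0.3403, 0.2096]
orientation: [-0.705, 0.706, 0.046, -0.044]
wrist_force: [-0.4, 0.1, 0.6]
gripper_width: 0.629
```

```bash
python3 - <<'E'
from rig import arm
from h import *
shot(arm,'wrist','w16')
plan(arm,[.6707,.121,.18],.1)
E
```

```text
t 36.15 pos [ 0.5657 -0.3409  0.2118] yaw 0.1262 ydown [ 0.005 -0.002 -1.   ] F [ 0.4 -2.   2.2] w 0.642 q [-0.13  0.5   0.82  1.67 -0.4   1.14  0.92]
MOVE [162.1  31.3 445.1] turn 0.0262 (alt -3.1154 )
```

View pics/w16.png

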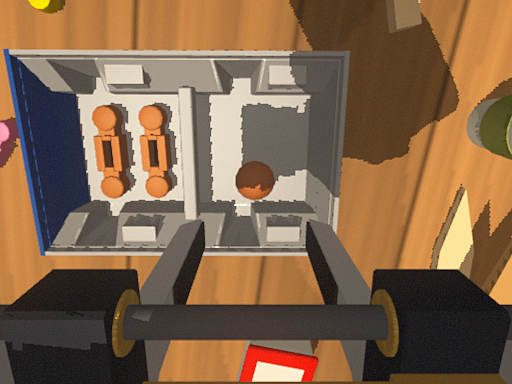

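The first pommel stands in the grey compartment at (255,180). Going for the second pommel.

Request:
servo_tool:
  targets:
    - {"fingers": 0.3, "translation": [4, 0, 10], "turn": 0}
    - {"fingers": 0.3, "translation": [15, 0, 42], "turn": 0}
    - {"fingers": 0.3, "translation": [31, 2, 86], "turn": 0}
    - {"fingers": 0.3, "translation": [47, 5, 130], "turn": 0}
    - {"fingers": 0.3, "translation": [63, 9, 174], "turn": 0}
    - {"fingers": 0.3, "translation": [79, 14, 218], "turn": 0}
    - {"fingers": 0.3, "translation": [95, 19, 262], "turn": 0.01}
    - {"fingers": 0.3, "translation": [111, 24, 306], "turn": 0.02}
    - {"fingers": 0.3, "translation": [127, 28, 350], "turn": 0.026}
    - {"fingers": 0.3, "translation": [143, 31, 393], "turn": 0.026}

```text
clock: 37.15
ee_pos: [0.6559, 0.0716, 0.1736]
orientation: [0.706, -0.706, -0.035, 0.036]
wrist_force: [0.5, -0.5, -0.2]
gripper_width: 0.652
```

Request:
servo_tool:
  targets:
    - {"fingers": 0.3, "translation": [8, 0, 23], "turn": 0}
    - {"fingers": 0.3, "translation": [15, 0, 42], "turn": 0}
    - {"fingers": 0.3, "translation": [19, 5, 52], "turn": 0}
    - {"fingers": 0.3, "translation": [19, 15, 52], "turn": 0}
    - {"fingers": 0.3, "translation": [19, 30, 52], "turn": 0}
    - {"fingers": 0.3, "translation": [19, 45, 52], "turn": 0}
    - {"fingers": 0.3, "translation": [19, 57, 52], "turn": 0}
    - {"fingers": 0.3, "translation": [19, 65, 52], "turn": 0}
    - {"fingers": 0.3, "translation": [19, 70, 52], "turn": 0}
    - {"fingers": 0.3, "translation": [19, 70, 52], "turn": 0}

```text
clock: 38.15
ee_pos: [0.6701, 0.1219, 0.1039]
orientation: [-0.706, 0.706, 0.035, -0.036]
wrist_force: [1.2, -0.4, -0.2]
gripper_width: 0.652
```

```bash
python3 - <<'E'
from rig import arm
from h import *
shot(arm,'wrist','w17')
plan(arm,[.6705,.1215,.005],.1)
E
```

```text
t 38.2 pos [0.6704 0.1221 0.1045] yaw 0.1008 ydown [-0. -0. -1.] F [ 0.1 -0.2 -0.2] w 0.651 q [-0.77  0.64  0.72  1.71 -0.49  0.98  0.23]
MOVE [ 0.1 99.5 -0.5] turn 0.0008 (alt -3.1408 )
```

View pics/w17.png

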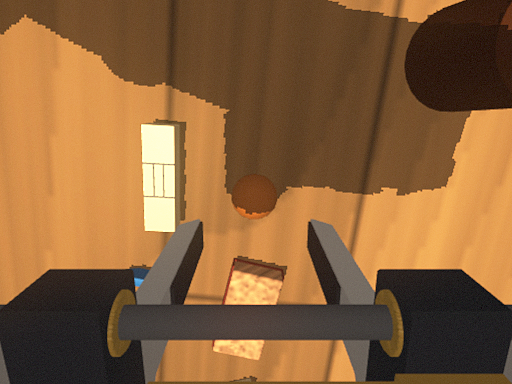

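```bash
python3 - <<'E'
from h import *
f=load('w17'); print(pw(f,254,197,.022))
E
```

```text
[0.66859601 0.12088178 0.022     ]
```

Request:
servo_tool:
  targets:
    - {"fingers": 0.3, "translation": [0, 8, -1], "turn": 0}
    - {"fingers": 0.3, "translation": [0, 28, -1], "turn": 0}
    - {"fingers": 0.3, "translation": [0, 50, -1], "turn": 0}
    - {"fingers": 0.3, "translation": [0, 70, -1], "turn": 0}
    - {"fingers": 0.3, "translation": [0, 85, -1], "turn": 0}
    - {"fingers": 0.3, "translation": [0, 94, -1], "turn": 0}
    - {"fingers": 0.3, "translation": [0, 98, -1], "turn": 0}
    - {"fingers": 0.3, "translation": [0, 99, -1], "turn": 0}
    - {"fingers": 0.3, "translation": [0, 99, -1], "turn": 0}
    - {"fingers": 0.3, "translation": [0, 99, -1], "turn": 0}

```text
clock: 39.2
ee_pos: [0.6708, 0.1213, 0.0062]
orientation: [0.706, -0.706, -0.036, 0.035]
wrist_force: [0.5, 0.2, -1.2]
gripper_width: 0.65
```

Request:
servo_tool:
  targets:
    - {"fingers": -1, "translation": [0, 0, 0], "turn": 0}
    - {"fingers": -1, "translation": [0, 0, 0], "turn": 0}
    - {"fingers": -1, "translation": [0, 0, 0], "turn": 0}
    - {"fingers": -1, "translation": [0, 0, 0], "turn": 0}
    - {"fingers": -1, "translation": [0, 0, 0], "turn": 0}
    - {"fingers": -1, "translation": [0, -5, 0], "turn": 0}
    - {"fingers": -1, "translation": [0, -25, 0], "turn": 0}
    - {"fingers": -1, "translation": [0, -60, 0], "turn": 0}
    - {"fingers": -1, "translation": [0, -100, 0], "turn": 0}
    - {"fingers": -1, "translation": [0, -130, 0], "turn": 0}

```text
clock: 40.2
ee_pos: [0.6707, 0.1209, 0.138]
orientation: [0.706, -0.706, -0.036, 0.035]
wrist_force: [0.6, -0.3, 0.8]
gripper_width: 0.392
```

```bash
python3 - <<'E'
from rig import arm
from h import *
plan(arm,[*tp(-.06,-.027),.21],TY+np.pi)
E
```

```text
t 40.2 pos [0.6707 0.1209 0.138 ] yaw 0.1005 ydown [ 0.001  0.    -1.   ] F [ 0.6 -0.3  0.8] w 0.392 q [-0.78  0.6   0.74  1.68 -0.46  1.04  0.21]
MOVE [-153.2  -72.2 -393.6] turn -0.0241 (alt 3.1175 )
```

Request:
servo_tool:
  targets:
    - {"fingers": -1, "translation": [-4, -15, -10], "turn": 0}
    - {"fingers": -1, "translation": [-14, -33, -36], "turn": 0}
    - {"fingers": -1, "translation": [-29, -50, -76], "turn": 0}
    - {"fingers": -1, "translation": [-46, -64, -119], "turn": 0}
    - {"fingers": -1, "translation": [-63, -72, -162], "turn": 0}
    - {"fingers": -1, "translation": [-80, -72, -205], "turn": -0.01}
    - {"fingers": -1, "translation": [-97, -72, -248], "turn": -0.01}
    - {"fingers": -1, "translation": [-113, -72, -290], "turn": -0.02}
    - {"fingers": -1, "translation": [-129, -72, -330], "turn": -0.024}
    - {"fingers": -1, "translation": [-142, -72, -365], "turn": -0.024}

```text
clock: 41.2
ee_pos: [0.5639, -0.2588, 0.2071]
orientation: [0.706, -0.706, -0.043, 0.044]
wrist_force: [0.6, 0.1, 0.8]
gripper_width: 0.392
```

Request:
servo_tool:
  targets:
    - {"fingers": -1, "translation": [-7, 0, -18], "turn": 0}
    - {"fingers": -1, "translation": [-10, 0, -26], "turn": 0}
    - {"fingers": -1, "translation": [-11, 0, -28], "turn": 0}
    - {"fingers": -1, "translation": [-11, 0, -28], "turn": 0}
    - {"fingers": -1, "translation": [-11, 8, -28], "turn": 0}
    - {"fingers": -1, "translation": [-11, 20, -28], "turn": 0}
    - {"fingers": -1, "translation": [-11, 30, -28], "turn": 0}
    - {"fingers": -1, "translation": [-11, 35, -28], "turn": 0}
    - {"fingers": -1, "translation": [-11, 35, -28], "turn": 0}
    - {"fingers": -1, "translation": [-11, 35, -28], "turn": 0}

```text
clock: 42.2
ee_pos: [0.5585, -0.2855, 0.1725]
orientation: [-0.706, 0.706, 0.044, -0.044]
wrist_force: [-0.1, 0.7, -0.7]
gripper_width: 0.389
```

```bash
python3 - <<'E'
from rig import arm
from h import *
shot(arm,'wrist','w18')
plan(arm,[*tp(-.06,-.027),.066],TY+np.pi)
E
```

```text
t 42.25 pos [ 0.5586 -0.2855  0.1727] yaw 0.1249 ydown [ 0. -0. -1.] F [ 0.5 -1.5 -0.5] w 0.387 q [-0.23  0.49  0.81  1.78 -0.4   1.04  0.86]
MOVE [ -1.  106.7  -0.4] turn 0.0003 (alt -3.1413 )
```

View pics/w18.png

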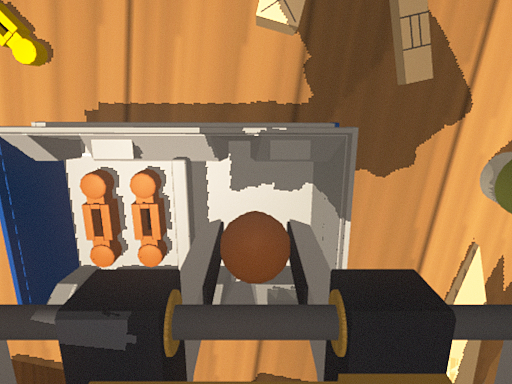

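```bash
python3 - <<'E'
from h import *
f=load('w16'); m=pw(f,255,180,.08)[:2]-TC; c,s=np.cos(TY),np.sin(TY); print('pommel1 in tote',m[0]*c+m[1]*s,-m[0]*s+m[1]*c)
E
```

```text
pommel1 in tote -0.06021239730357668 0.025874092729208622
```

Request:
servo_tool:
  targets:
    - {"fingers": -1, "translation": [-1, 5, 0], "turn": 0}
    - {"fingers": -1, "translation": [-1, 25, 0], "turn": 0}
    - {"fingers": -1, "translation": [-1, 48, 0], "turn": 0}
    - {"fingers": -1, "translation": [-1, 68, 0], "turn": 0}
    - {"fingers": -1, "translation": [-1, 85, 0], "turn": 0}
    - {"fingers": -1, "translation": [-1, 97, 0], "turn": 0}
    - {"fingers": -1, "translation": [-1, 104, 0], "turn": 0}
    - {"fingers": -1, "translation": [-1, 107, 0], "turn": 0}
    - {"fingers": -1, "translation": [-1, 107, 0], "turn": 0}
    - {"fingers": -1, "translation": [-1, 107, 0], "turn": 0}

```text
clock: 43.25
ee_pos: [0.5578, -0.2857, 0.0661]
orientation: [-0.706, 0.706, 0.044, -0.044]
wrist_force: [1.2, -0.6, -0.4]
gripper_width: 0.388
```

Request:
servo_tool:
  targets:
    - {"fingers": -0.1, "translation": [0, 0, 0], "turn": 0}
    - {"fingers": 0, "translation": [0, 0, 0], "turn": 0}
    - {"fingers": 0, "translation": [0, 0, 0], "turn": 0}
    - {"fingers": 0, "translation": [0, 0, 0], "turn": 0}
    - {"fingers": 0, "translation": [0, -4, 0], "turn": 0}
    - {"fingers": 0, "translation": [0, -18, 0], "turn": 0}
    - {"fingers": 0, "translation": [0, -45, 0], "turn": 0}
    - {"fingers": 0, "translation": [0, -85, 0], "turn": 0}
    - {"fingers": 0, "translation": [0, -120, 0], "turn": 0}
    - {"fingers": 0, "translation": [0, -140, 0], "turn": 0}

```text
clock: 44.25
ee_pos: [0.558, -0.2864, 0.2095]
orientation: [-0.705, 0.706, 0.045, -0.043]
wrist_force: [-0.1, 1.3, -0.9]
gripper_width: 0.502
```

Request:
servo_tool:
  targets:
    - {"fingers": 0, "translation": [0, -2, 10], "turn": 0}
    - {"fingers": 0, "translation": [0, -5, 40], "turn": 0}
    - {"fingers": 0, "translation": [0, -10, 80], "turn": 0}
    - {"fingers": 0, "translation": [0, -10, 120], "turn": 0}
    - {"fingers": 0, "translation": [0, -10, 165], "turn": 0}
    - {"fingers": 0, "translation": [0, -10, 210], "turn": 0}
    - {"fingers": 0, "translation": [0, -10, 255], "turn": 0}
    - {"fingers": 0, "translation": [0, -10, 300], "turn": 0}
    - {"fingers": 0, "translation": [0, -10, 340], "turn": 0}
    - {"fingers": 0, "translation": [0, -10, 380], "turn": 0}

```text
clock: 45.25
ee_pos: [0.5091, 0.0936, 0.2155]
orientation: [0.706, -0.706, -0.044, 0.044]
wrist_force: [1.2, -0.7, -0.5]
gripper_width: 0.499
```

Request:
servo_tool:
  targets:
    - {"fingers": 0, "translation": [0, 0, 40], "turn": 0}
    - {"fingers": 0, "translation": [0, 0, 80], "turn": 0}
    - {"fingers": 0, "translation": [0, 0, 120], "turn": 0}
    - {"fingers": 0, "translation": [0, 0, 160], "turn": 0}
    - {"fingers": 0, "translation": [0, 0, 190], "turn": 0}
    - {"fingers": 0, "translation": [0, 0, 205], "turn": 0}
    - {"fingers": 0, "translation": [0, 0, 210], "turn": 0}
    - {"fingers": 0, "translation": [0, 0, 210], "turn": 0}
    - {"fingers": 0, "translation": [0, 0, 210], "turn": 0}
    - {"fingers": 0, "translation": [0, 0, 210], "turn": 0}

```text
clock: 46.25
ee_pos: [0.4844, 0.2984, 0.2156]
orientation: [0.706, -0.706, -0.043, 0.043]
wrist_force: [0.4, 0.3, 0.0]
gripper_width: 0.499
```

```bash
python3 - <<'E'
from rig import arm
from h import *
plan(arm,[.5,.3,.2],.1)
shot(arm,'top','top9'); shot(arm,'scene','scene9')
crop('top9',310,130,410,250,5,'t9c'); crop('scene9',115,70,255,190,5,'s9c')
E
```

```text
t 46.25 pos [0.4844 0.2984 0.2156] yaw 0.1229 ydown [-0.  0. -1.] F [0.4 0.3 0. ] w 0.499 q [-1.26  0.29  0.73  1.87 -0.22  1.06 -0.32]
MOVE [15.7 15.6 -0.4] turn 0.0229 (alt -3.1187 )
```

View pics/top9.png

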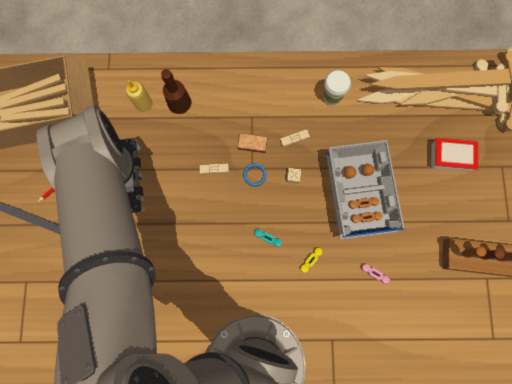

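View pics/t9c.png

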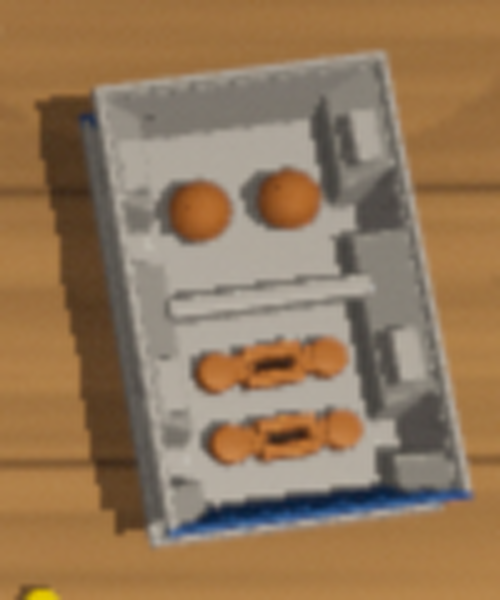

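View pics/s9c.png

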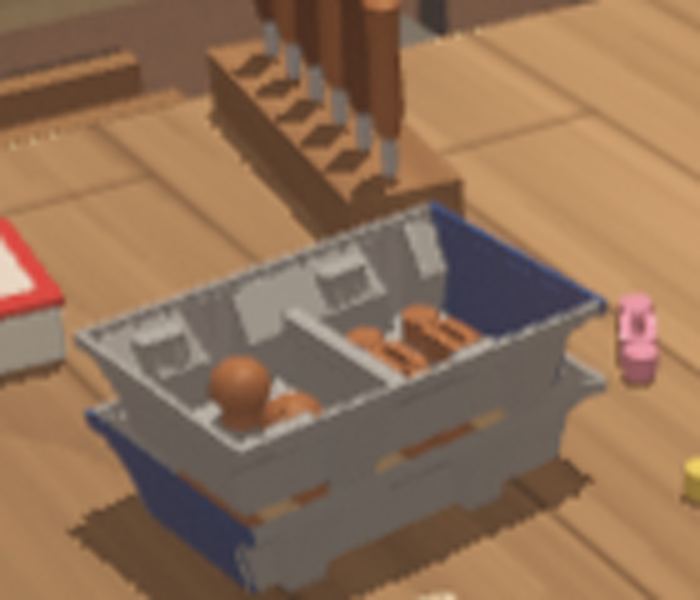

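The top view shows pommels at (349,172) and (368,170) in the grey end, and guards at (364,203) and (367,217) in the blue end. The blanks and coloured look-alikes have not moved, and the stack is level. Handing in.

```bash
python3 - <<'E'
from rig import arm
from h import *
P=cloud(load('top9'))
for X,Y in [(97,95),(385,57),(467,490),(157,540),(240,75),(320,515),(125,310),(425,270)]:
    u,v=310+X/5,130+Y/5; Q=P[int(v)-2:int(v)+3,int(u)-2:int(u)+3,2]; print(round(float(np.nanmax(Q)),3),end=' ')
print(arm.close_job())
E
```

```text
0.122 0.119 0.12 0.117 0.12 0.12 0.123 0.118 the job is handed in; nothing more can be done
None
```

The job is done and handed in at about 46 s of the 131 s allowed.

- **Stack:** I gripped the empty tote by its divider bar, turned it end for end, and lowered it onto the full tote. It took the load at its stacked height, underside about 54 mm above the full tote's.
- **Parts:** With the stack in place, I put both brown crossguards flat in the blue-end compartment. Both turned pommels stand in the grey-end compartment.

**Last checks:**
- **Placement:** The final top and scene pictures show all four parts where they belong. The upper tote's blue end is over the full tote's grey end, and the gripper is clear.
- **Level:** The upper rim read 117–123 mm all round, against 118 mm expected. That is level within the camera's noise, so the tote did not nest.
- **Left alone:** The blanks, cork block, tape roll and coloured look-alikes show no movement.
- **Forces:** The highest wrist force I read was about 24 N vertically (some 26 N in all), at the set-down.

The top and scene cameras disagreed by about 2–3 mm on the full tote's position, so I used roughly their average; that was within the saddles' play. No check failed.

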